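# Put the sanding bobbin away in its drawer

### The arm

A 6-joint arm with a two-finger parallel gripper is mounted at the origin on the work surface. World frame = base frame: x ahead of the robot, y to its left, z up, the work surface at z = 0. Lengths are in mm, angles in rad, forces in N, time in s.
With the tool pointing down it reaches from about 400 to 825 mm from the base axis. Payload 7 kg.
Tool frame: the origin (TCP) lies at the very end of the fingers, on their centre line; the grasp point (between the pads) lies behind it (bot.pinch_z is the z of the grasp point in the tool frame, in mm); z points along the fingers, y is the direction in which the jaws open and shut (so a half turn about z gives the same grasp; the last joint's range is limited). The gripper opens to 85 mm and grips with 20 to 120 N. Pads are 22 mm wide; open, the fingers measure 114 mm over their backs; the gripper's body (76 mm by 85 mm) begins 54 mm behind the grasp point. The pads swing forward as they close: fully open they stand 13 mm farther back than shut.
Start: joints at [-1.016, 0.359, 0.012, 0, -1.224, -0.288], TCP at [177.935, -651.102, 197.502] pointing down, gripper open.
Joint ranges: [-3.07, 3.07], [-1.43, 2.12], [-1.02, 1.25], [-3.03, 1.67], [-3.05, -0], [-3.03, 3.03]. Speed limits (rad/s): [2.39, 2.39, 3.01, 3.14, 3.14, 3.14].

### API

Orientations are given as a 3x3 rotation matrix whose columns are the frame's x, y, z axes.
In Python, from workcell import bot gives the robot as it stands. The module is installed in compiled form; this text tells all that it offers.
- The arm moves only by the tool send_rows, never from a script. Its argument "targets" is a list of rows, each a list of 7 numbers: the shift along the tool's x, y, z in cm, then the turn, a rotation vector about the tool's x, y, z in rad, then the closure, from 0 (fully open) to 1 (shut). A call has 1 to 10 rows; each row is the pose to reach, as a shift and turn from the pose commanded when the call began, along the tool's axes at that moment; what a row does not reach only later rows make up. A row lasts 1/10 s, in which the tool goes at most 50 mm and 8.59 degrees, less where a joint would pass 70% of its speed; a pose out of reach is approached as far as the arm can. A call with a gripper value outside its range is refused whole. The fingers move at their own pace and stop on an object; the grip force is fixed at half the most. Time passes only in rows, so rows that repeat a pose let the fingers close. It gives the time, the measured TCP pose, the force and the opening at its end, in the units of the state.
- bot.observe(): the state, without advancing time (a new reading comes with each control period).
- bot.capture(name): name is "side" or "top" or "wrist"; returns the picture (384x512x3 uint8, red, green, blue); there is no depth.
- bot.camera_model(name): a dict with "intrinsics" (3x3 intrinsics, pixels), "k1" (the pictures are not rectified: a ray, as slopes to the right and down, at radius r is drawn at 1 + k1 r^2 times it, then the intrinsics apply), "xyz" and "attitude" of the camera in the world; the wrist camera has in their place "T_tool_cam" (4x4, takes a point from camera to tool coordinates, whose origin is the TCP and whose axes are the flange's). Camera axes: x right, y down, z forward; pixel columns grow to the right and rows downward; lengths in mm; the calibration is good to about 2 mm. A picture is of the moment at which its call begins: read the wrist's pose just before it. camera_model takes no time and is no camera call.
- bot.hand_in(): hands the job in, once; it reports no verdict.
Trained networks look in the newest picture that a camera, given by its name, has taken for a name from the list of things; names that differ only in an ending like _2 or _b are one class to them, and where a whole thing is asked for, a point or a joint stands for the part that bears it (a point fixed in the world has none). Each returns a list of dicts, best first, with "p" (0 to 1); they miss things now and then, are a little off and sometimes report something else, mostly with a low value. They report only what shows in the picture. A call takes as long as a camera call. They do not tell look-alikes from the thing itself.
- bot.regions_of(camera, name): "pixels" (384x512 bool, what is visible of it).
- bot.mark_of(camera, name): "position" ([x, y, z] in mm, in the coordinates of the camera as it stood for that picture, good to about 4 mm: a listed point, or the origin of a listed thing).
The state is a dict: "time_s": time; "joint_pos": joint angles; "dq": joint speeds; "effort": joint torques, N m; "position": TCP position; "orientation": TCP orientation; "ft_force": force on the tool from outside, world axes, zero at the start; "torque": the same for the moment, N m; "width": opening from 0.0 (shut) to 1.0 (fully open).
Only numpy, scipy, OpenCV 4.12 (cv2) and the standard library are available. Lean on these libraries where they do the work, as an engineer would, in place of code of your own. Each camera call takes 0.05 s, during which the arm holds its last target.

### The job

Pull the blue-fronted drawer of the bobbin chest all the way out to its stop, then put the orange sanding bobbin over the empty metal spindle in the drawer, so that it stands upright on the drawer's floor. Lower the bobbin into place rather than dropping it, leave the drawer fully out, and do not disturb the other things on the bench or on the chest.

Things in the scene. Friction and masses are not known exactly. Their poses are not given: they have to be found in the camera images.
- chest_front (a point): Fixed point on the wooden chest: middle of the front top edge, 125 mm above the bench; the chest is 300 mm deep (reaching 300 mm to this point's +x), 260 wide (y), closed on top. Its front (-x) roughly faces the robot; the yaw varies. Drawer's blue front: 15 mm thick, 254 wide, 13 to 111 mm above the bench; its side walls: tops 76 mm above the bench, 109 mm either side of the centre line.
- drawer (a joint): How far the drawer is out, in m: 0 shut, 0.15 fully out at the stop. It slides along the chest's own -x (chest_front's -x) and starts shut or up to 30 mm ajar. Friction holds it where it is left; moving it takes about 3 to 5 N.
- drawer_handle (a point): Middle of the drawer's steel bar handle, 91 mm above the bench: a level round bar 12 mm in diameter, 110 mm long along the point's y, its axis 45 mm in front of the blue face, on two 10 mm posts 98 mm apart. Axes parallel to chest_front's; it moves with the drawer, which pulls out along -x.
- spindle_foot (a point): Foot of the empty upright spindle on the drawer's inner floor, 22 mm above the bench; moves with the drawer, axes as chest_front. Aluminium, 18 mm diameter, 50 tall, last 10 mm tapered to 8 mm; 77 mm behind the blue front, 45 mm to +y of the centre line. Under the chest's top while shut. A smaller grey bobbin (36 mm diameter, 60 tall) is fixed in the drawer 110 mm to -y of it, 68 mm farther back.
- bobbin: The sanding bobbin: an upright hollow drum, 70 mm tall, with an orange sleeve of 52 mm diameter from 8 to 62 mm above its bottom, black rubber ends of 49 mm diameter, and a bore of 27 mm right through. Mass 0.1 to 0.2 kg. Origin at the centre of its underside, z up along its axis. It starts standing on the bench to the left or right of the chest.
- bowl: Dark turned wooden bowl, 110 mm across, 50 high, standing on the bench on the other side from the bobbin; origin at the centre of its underside. Leave alone.
- mallet: Wooden mallet, 220 mm long, lying on the bench left of the chest; origin under its middle, handle to its -x. Leave alone.
- glue: Yellow bottle with a red cap, 60 mm diameter, 160 tall, on the bench right of the chest; origin at the centre of its underside. Leave alone.
- wax: Green tin with a white lid, 72 mm diameter, 50 tall, near the middle of the chest's top; origin at the centre of its underside. Leave alone.
Mind the look-alikes: they are no part of the job. Of the things that look like the bobbin, take the one that is nearest to the robot's base at the start.

How it is judged:
By the outcome, as a careful person would: the job done as asked, in the order asked, and still so for the second after the job is handed in, with the robot touching nothing.
It also fails if it takes over 56 s, if anything falls off the work surface, if the arm or the gripper's body presses on something with over 40 N, if the wrist force passes 120 N, or if a joint passes its speed limit or range.

## Working session

There is one attempt and no reset: what is moved stays moved. The work goes in short steps, Python scripts to look and compute and a tool call to move; the robot and the scene stay as the last step left them, time stands still between calls to the robot, and variables do not carry over. Pictures are saved under pics/ and viewed, and the job is handed in when it is done.

Besides the shell and the picture viewer there is one more tool, called after "Call:" as name(argument=value, ...) on one line, values as JSON. send_rows: Moves the arm, as the interface text tells. Its arguments: {"type":"object","properties":{"targets":{"type":"array"}},"required":["targets"]}

```bash
mkdir -p pics; cat > h.py <<'E'
from workcell import bot
import numpy as np, cv2
def save(img,n,crop=None,s=1):
    if crop: img=img[crop[1]:crop[3],crop[0]:crop[2]]
    cv2.imwrite('pics/'+n,cv2.resize(img[:,:,::-1],None,fx=s,fy=s,interpolation=cv2.INTER_CUBIC))
def campose(n,st=None):
    m=bot.camera_model(n)
    if n=='wrist':
        T=np.array(m['T_tool_cam']); R=np.array(st['orientation']); p=np.array(st['position'])
        return m,R@T[:3,:3],R@T[:3,3]+p
    return m,np.array(m['attitude']),np.array(m['xyz'])
def toworld(n,pt,st=None):
    m,R,t=campose(n,st); return R@np.array(pt)+t
def ray(n,u,v,st=None):
    m,R,t=campose(n,st); K=np.array(m['intrinsics'])
    q=cv2.undistortPoints(np.array([[[u,v]]],float),K,np.array([m['k1'],0,0,0.]))[0,0]
    return t,R@np.array([q[0],q[1],1])
def atz(n,u,v,z,st=None):
    t,d=ray(n,u,v,st); return t+d*(z-t[2])/d[2]
def proj(n,P,st=None):
    m,R,t=campose(n,st);c=R.T@(np.array(P)-t);x,y=c[:2]/c[2];f=1+m['k1']*(x*x+y*y)
    K=np.array(m['intrinsics']);return (K@[x*f,y*f,1])[:2]
E
python3 - <<'E'
from h import *
np.set_printoptions(precision=3,suppress=True)
print(bot.observe(),bot.pinch_z)
for c in ['side','top']:
    save(bot.capture(c),c+'0.png',s=1.5)
    print(c,bot.camera_model(c)['xyz'])
    for n in ['chest_front','drawer_handle','spindle_foot','bobbin','bowl','mallet','glue','wax']:
        for r in bot.mark_of(c,n)[:4]: print(n,round(r['p'],2),toworld(c,r['position']).round(0),proj(c,toworld(c,r['position'])).round(0))
E
```

```text
{'time_s': 0.0, 'joint_pos': array([-1.016,  0.359,  0.011, -0.   , -1.224, -0.288]), 'dq': array([ 0.   , -0.001, -0.002, -0.001,  0.   ,  0.001]), 'effort': array([  0.   , -58.332,  29.342,   6.937,  -0.006,   0.   ]), 'position': array([ 177.763, -650.591,  196.55 ]), 'orientation': array([[-0.965, -0.264, -0.001],
       [-0.264,  0.965,  0.002],
       [ 0.   ,  0.002, -1.   ]]), 'ft_force': array([ 0.247, -0.007,  0.771]), 'torque': array([ 0.049,  0.015, -0.036]), 'width': 0.9960452841244749} -18.700000000000003
side [ 475.226  732.801 1011.781]
chest_front 0.72 [679.  49. 122.] [240. 218.]
chest_front 0.66 [660. 400.   1.] [220. 343.]
drawer_handle 0.75 [628.  48.  95.] [256. 225.]
spindle_foot 0.65 [765.  91.  23.] [214. 242.]
bobbin 0.76 [ 452. -405.   -1.] [319. 162.]
bobbin 0.7 [ 573. -532.    1.] [295. 139.]
bobbin 0.55 [ 479. -497.    1.] [315. 147.]
bowl 0.68 [445. 405.   0.] [296. 361.]
mallet 0.87 [660. 398.   1.] [220. 343.]
glue 0.56 [ 659. -348.    3.] [269. 164.]
wax 0.93 [778.  41. 128.] [211. 210.]
top [ 508.419  -77.515 1410.3  ]
chest_front 0.83 [684.  50. 125.] [223. 177.]
chest_front 0.52 [656. 394.  -1.] [131. 192.]
chest_front 0.23 [775.  46. 126.] [224. 149.]
drawer_handle 0.65 [624.  48.  94.] [225. 197.]
bobbin 0.8 [ 571. -531.    0.] [392. 210.]
bobbin 0.67 [ 453. -405.   -2.] [358. 245.]
bobbin 0.61 [ 568. -379.   -4.] [349. 212.]
bobbin 0.57 [ 479. -498.   -4.] [384. 237.]
bowl 0.88 [450. 408.   0.] [127. 250.]
mallet 0.7 [657. 396.   1.] [131. 191.]
glue 0.66 [ 657. -347.   -3.] [339. 187.]
glue 0.44 [447. 411.  -1.] [126. 251.]
wax 0.93 [777.  48. 128.] [223. 149.]
```

View pics/side0.png

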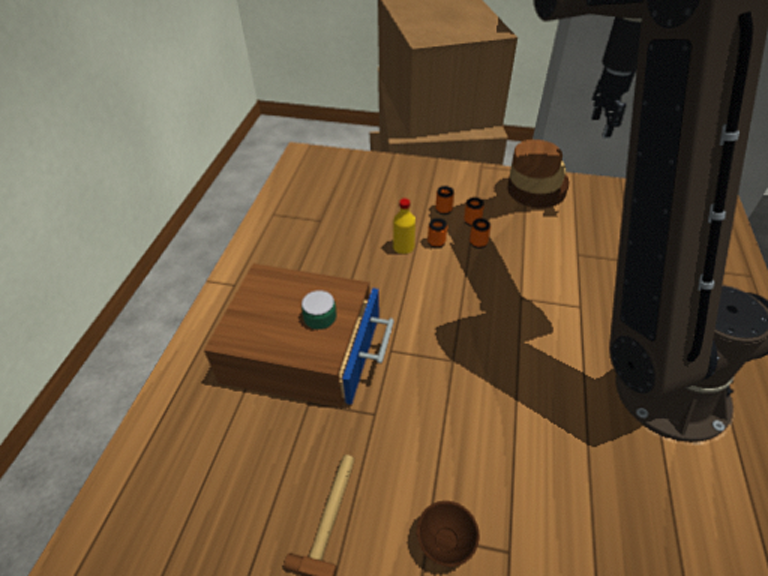

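View pics/top0.png

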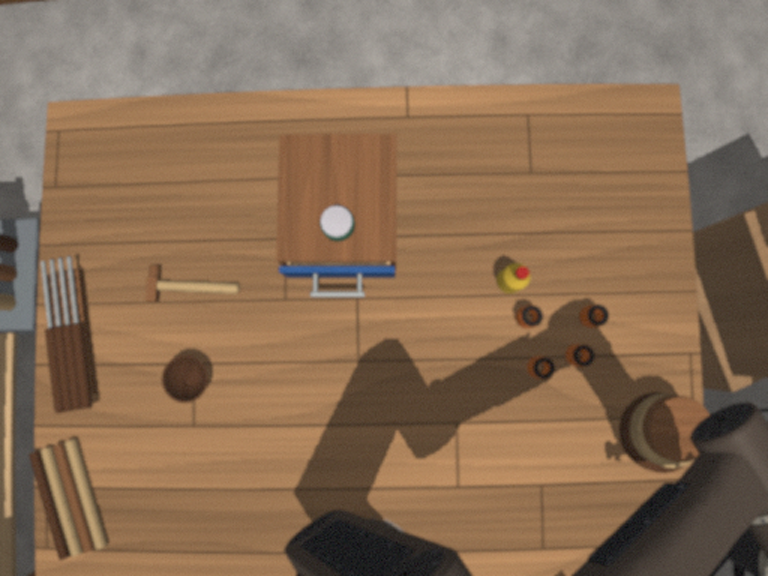

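```bash
python3 - <<'E'
from h import *
save(bot.capture('top'),'tc.png',(315,170,435,270),6)
save(bot.capture('side'),'sc.png',(240,110,360,210),6)
save(bot.capture('top'),'td.png',(160,100,290,215),6)
E
```

```text
(no output)
```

View crop.

The side view shows the chest near (205,215)/1.5-scale and four orange bobbins to its right. The top view shows all four clearly.

View pics/tc.png

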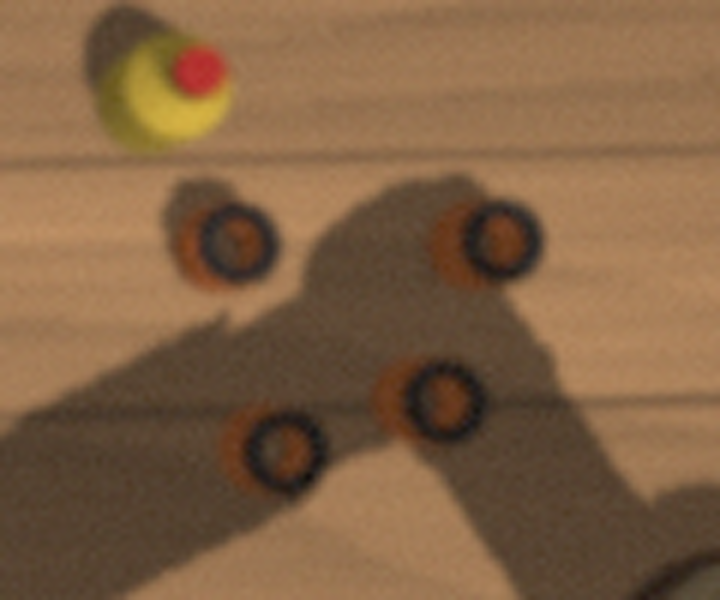

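View pics/td.png

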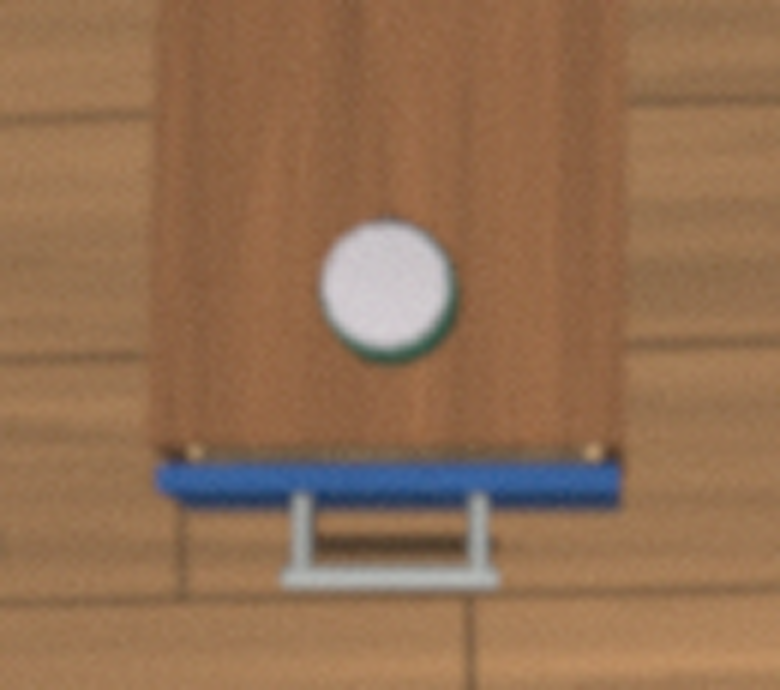

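Candidates in the top picture: (362,245), (389,237), (355,210) and (398,210). (362,245) is at about (453,-405), 608 mm from the base. The others are 683 mm or more away, so the front-left one in the enlarged crop is the one to take. Next I measure the chest's yaw and the handle.

```bash
python3 - <<'E'
from h import *
np.set_printoptions(precision=1,suppress=True)
def c(x,y): return 160+(x+.5)/6-.5,100+(y+.5)/6-.5
P=lambda x,y,z: atz('top',*c(x,y),z)
a,b=P(282,578,91),P(498,578,91); print('handle',a,b,(a+b)/2,np.linalg.norm(a-b),np.degrees(np.arctan2(-(b-a)[0],-(b-a)[1]))+180)
a,b=P(155,463,111),P(621,463,111);print('front back edge',a,b,np.linalg.norm(a-b))
a,b=P(152,458,125),P(626,458,125);print('chest',a,b,np.linalg.norm(a-b))
img=bot.capture('top')
for n in ['drawer','drawer_handle','bobbin']:
  for r in bot.regions_of('top',n)[:5]:
    m=r['pixels'].astype(np.uint8); rect=cv2.minAreaRect(cv2.findNonZero(m)); print(n,r['p'],m.sum(),rect)
# chest edges: color-based side edges
g=cv2.cvtColor(img,cv2.COLOR_RGB2HSV)
blue=((g[...,0]>100)&(g[...,0]<130)&(g[...,1]>130)&(g[...,2]>60)).astype(np.uint8); blue[:,:150]=0;blue[:150]=0;blue[:,300:]=0;blue[230:]=0
xs,tp,bt=[],[],[]
for x in range(190,262):
    r=np.nonzero(blue[:,x])[0]
    if len(r): 
        xs.append(x);tp.append(r.min());bt.append(r.max())
print(xs[0],xs[-1],tp,bt)
f=np.polyfit(xs,tp,1)
A=atz('top',xs[0],np.polyval(f,xs[0])-.5,111);B=atz('top',xs[-1],np.polyval(f,xs[-1])-.5,111)
print(A,B,np.degrees(np.arctan2((A-B)[1],(A-B)[0]))-90)
E
```

```text
handle [627.3 109.6  91. ] [624.8  -9.6  91. ] [626.  50.  91.] 119.19395386041532 181.19717511347028
front back edge [690.  176.1 111. ] [684.3 -78.5 111. ] 254.6512052596633
chest [690.9 175.  125. ] [685.1 -81.2 125. ] 256.2862524640075
drawer 0.83 941 ((224.17308044433594, 185.36537170410156), (22.73011016845703, 76.02497100830078), 88.15238952636719)
drawer_handle 0.98 887 ((224.6005401611328, 186.23226928710938), (23.480817794799805, 75.02249908447266), 89.0759506225586)
bobbin 0.67 224 ((359.9000244140625, 244.2000274658203), (17.88854217529297, 14.758048057556152), 26.56505012512207)
bobbin 0.61 212 ((395.5, 210.0), (14.0, 17.0), 90.0)
bobbin 0.54 203 ((352.5, 211.0), (14.0, 17.0), 90.0)
bobbin 0.53 218 ((386.5, 236.0), (14.0, 17.0), 90.0)
bobbin 0.36 605 ((127.5, 189.0), (24.0, 61.0), 90.0)
190 261 [np.int64(178), np.int64(178), np.int64(178), np.int64(178), np.int64(178), np.int64(178), np.int64(178), np.int64(178), np.int64(178), np.int64(178), np.int64(178), np.int64(178), np.int64(178), np.int64(178), np.int64(178), np.int64(178), np.int64(178), np.int64(178), np.int64(1
[... 1240 characters left out ...]
nt64(182), np.int64(182), np.int64(182), np.int64(182), np.int64(182), np.int64(182), np.int64(182), np.int64(182), np.int64(182), np.int64(182), np.int64(182), np.int64(182), np.int64(182), np.int64(182), np.int64(182), np.int64(182), np.int64(182), np.int64(182), np.int64(181), np.int64(180), np.int64(180), np.int64(180), np.int64(181), np.int64(182), np.int64(182), np.int64(182), np.int64(182), np.int64(182), np.int64(182), np.int64(182), np.int64(182), np.int64(182), np.int64(182), np.int64(182), np.int64(182), np.int64(182), np.int64(182), np.int64(182), np.int64(182), np.int64(182), np.int64(182), np.int64(182), np.int64(182)]
[687.2 160.9 111. ] [682.  -71.6 111. ] -1.2887074711100155
```

```bash
cat >> h.py <<'E'
from scipy.spatial.transform import Rotation as Ro
def Rdown(yaw): # tool x at world yaw, z down
    x=np.array([np.cos(yaw),np.sin(yaw),0]);z=np.array([0,0,-1.]);return np.c_[x,np.cross(z,x),z]
def row(P,R=None,st=None,p0=None,R0=None):
    st=st or bot.observe(); R0=np.array(st['orientation']) if R0 is None else R0; p0=np.array(st['position']) if p0 is None else p0
    s=R0.T@(np.array(P)-p0)/10; w=np.zeros(3) if R is None else Ro.from_matrix(R0.T@R).as_rotvec()
    print('row',np.r_[s,w].round(3),'dist',np.linalg.norm(s)*10)
E
python3 - <<'E'
from h import *
row([626,49,190],Rdown(np.radians(-90-1.3)))
E
```

```text
row [-61.679  55.716   0.751   0.      0.     -1.281] dist 831.2169654286147
```

Call:
send_rows(targets=[[-61.7, 55.7, 0.75, 0, 0, -1.281, 0.45], [-61.7, 55.7, 0.75, 0, 0, -1.281, 0.45], [-61.7, 55.7, 0.75, 0, 0, -1.281, 0.45], [-61.7, 55.7, 0.75, 0, 0, -1.281, 0.45], [-61.7, 55.7, 0.75, 0, 0, -1.281, 0.45], [-61.7, 55.7, 0.75, 0, 0, -1.281, 0.45], [-61.7, 55.7, 0.75, 0, 0, -1.281, 0.45], [-61.7, 55.7, 0.75, 0, 0, -1.281, 0.45], [-61.7, 55.7, 0.75, 0, 0, -1.281, 0.45], [-61.7, 55.7, 0.75, 0, 0, -1.281, 0.45]])

```text
time_s: 2.25
position: [448.4, -228.2, 193.5]
orientation: [[-0.02, -1.0, 0.001], [-1.0, 0.02, -0.0], [0.0, -0.001, -1.0]]
ft_force: [0.5, -0.8, 0.7]
width: 0.551
```

```bash
python3 - <<'E'
from h import *
s=bot.observe();print(s['position'],s['joint_pos'],s['width'],s['orientation'])
row([626,49,190],Rdown(np.radians(-90-1.3)))
E
```

```text
[ 448.44278852 -228.20361432  193.51769913] [-7.95245164e-02  7.57468016e-02 -3.65730036e-01  1.57069942e-04
 -1.12817773e+00  5.96184518e-02] 0.5512027773104462 [[-1.98376883e-02 -9.99802579e-01  1.12688171e-03]
 [-9.99803192e-01  1.98374388e-02 -2.32187718e-04]
 [ 2.09787432e-04 -1.13126600e-03 -9.99999338e-01]]
row [-2.8067e+01 -1.7202e+01  3.6500e-01 -1.0000e-03 -0.0000e+00  3.0000e-03] dist 329.2123651194099
```

Call:
send_rows(targets=[[-28.1, -17.2, 0.3, 0, 0, 0, 0.45], [-28.1, -17.2, 0.3, 0, 0, 0, 0.45], [-28.1, -17.2, 0.3, 0, 0, 0, 0.45], [-28.1, -17.2, 0.3, 0, 0, 0, 0.45], [-28.1, -17.2, 0.3, 0, 0, 0, 0.45], [-28.1, -17.2, 0.3, 0, 0, 0, 0.45], [-28.1, -17.2, 0.3, 0, 0, 0, 0.45], [-28.1, -17.2, 0.3, 0, 0, 0, 0.45]])

```text
time_s: 3.05
position: [627.7, 50.2, 189.0]
orientation: [[-0.02, -1.0, -0.0], [-1.0, 0.02, -0.0], [0.0, 0.0, -1.0]]
ft_force: [0.5, 0.3, -0.8]
width: 0.548
```

```bash
python3 - <<'E'
from h import *
s=bot.observe();print(s['position'],s['joint_pos'],s['width'])
save(bot.capture('wrist'),'w1.png',s=1.5)
for n in ['drawer_handle','chest_front']:
  for r in bot.mark_of('wrist',n)[:3]: print(n,r['p'],toworld('wrist',r['position'],s))
print(proj('wrist',[626,49,91],s))
E
```

```text
[627.65579191  50.1971319  188.98594994] [ 3.89363096e-01  2.90539388e-01 -1.06125200e-01  4.72517434e-05
 -1.17466171e+00 -4.09249412e-01] 0.5475190552345831
drawer_handle 0.81 [624.11947028  47.90198174  93.31768089]
chest_front 0.83 [679.85453505  48.15254958 124.8624827 ]
[254.88363315 176.85358293]
```

View pics/w1.png

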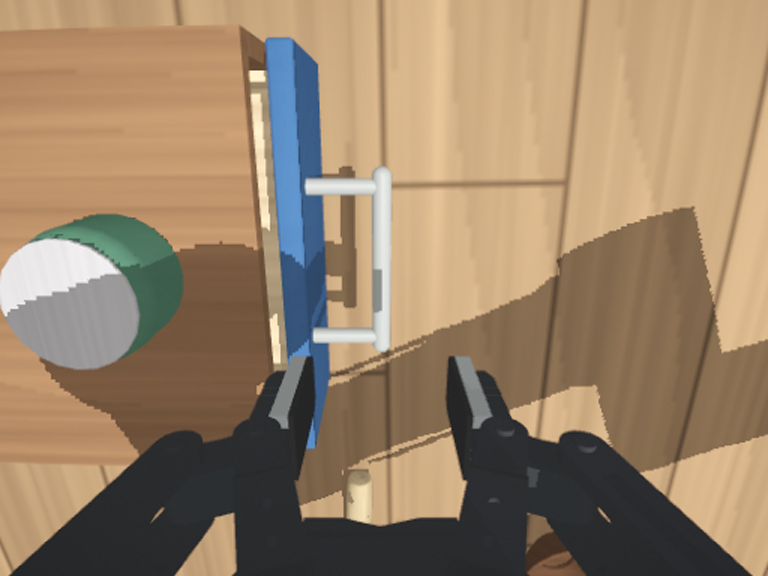

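Wrist view: the bar handle centre is at about (254,175), agreeing with the projected (255,177). The drawer is slightly ajar and the tin is clear. I'll descend around the bar.

Call:
send_rows(targets=[[0.12, 0.2, 4, 0, 0, 0, 0.45], [0.12, 0.2, 8, 0, 0, 0, 0.45], [0.12, 0.2, 11.8, 0, 0, 0, 0.45], [0.12, 0.2, 11.8, 0, 0, 0, 0.45], [0.12, 0.2, 11.8, 0, 0, 0, 1], [0.12, 0.2, 11.8, 0, 0, 0, 1], [0.12, 0.2, 11.8, 0, 0, 0, 1], [0.12, 0.2, 11.8, 0, 0, 0, 1], [0.12, 0.2, 11.8, 0, 0, 0, 1], [0.12, 0.2, 11.8, 0, 0, 0, 1]])

```text
time_s: 4.2
position: [624.2, 45.9, 72.5]
orientation: [[-0.023, -1.0, 0.001], [-1.0, 0.023, 0.0], [-0.0, -0.001, -1.0]]
ft_force: [-0.3, 0.3, -0.1]
width: 0.001
```

```bash
python3 - <<'E'
from h import *
s=bot.observe();print(s['position'],s['width'],s['ft_force'])
save(bot.capture('wrist'),'w2.png',s=1.5)
E
```

```text
[624.17017971  45.85334641  72.50246549] 0.0013588968948321644 [-0.31524556  0.34447376 -0.0586624 ]
```

View pics/w2.png

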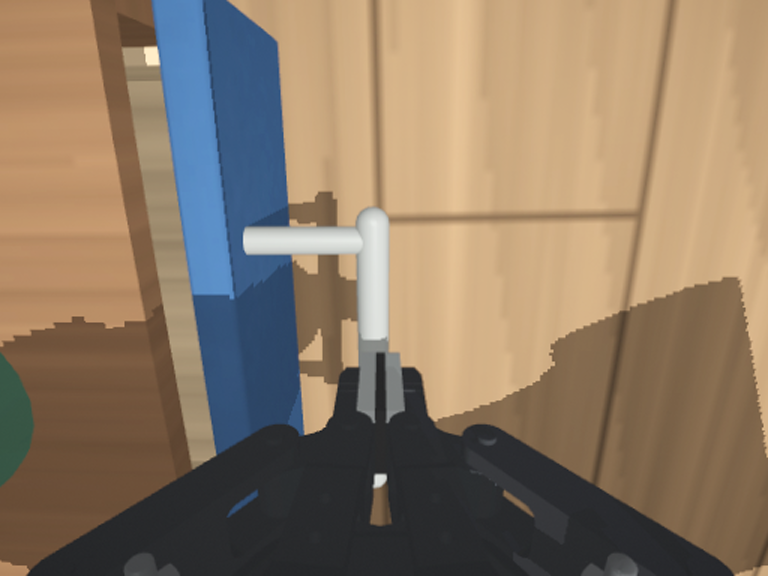

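```bash
python3 - <<'E'
from h import *
s=bot.observe();p=s['position']
print(bot.camera_model('wrist')['T_tool_cam'])
for z in [60,72.5,91,100]: print(z,1.5*proj('wrist',[p[0],p[1],z],s), 'bar end',1.5*proj('wrist',[625,49-55,z],s))
m=bot.capture('side');save(m,'s2.png',(200,170,320,270),6)
for r in bot.mark_of('side','drawer_handle')[:3]: print(r['p'],toworld('side',r['position']))
E
```

```text
[[ 2.01795137e-04 -9.44921440e-01 -3.27297162e-01  8.53525358e+01]
 [ 9.99999974e-01  1.54485069e-04  1.70544950e-04 -3.90872602e-03]
 [-1.10589055e-04 -3.27297188e-01  9.44921446e-01 -1.77294181e+02]
 [ 0.00000000e+00  0.00000000e+00  0.00000000e+00  1.00000000e+00]]
60 [379.83923176 322.493398  ] bar end [374.83928483 209.86578207]
72.5 [379.82783945 334.40854584] bar end [374.49483129 215.44929661]
91 [379.80822402 354.92762389] bar end [373.8921258  225.22337552]
100 [379.7972323  366.42759883] bar end [373.54888337 230.79221748]
0.71 [624.95478412  50.69863543  93.56138428]
```

View pics/s2.png

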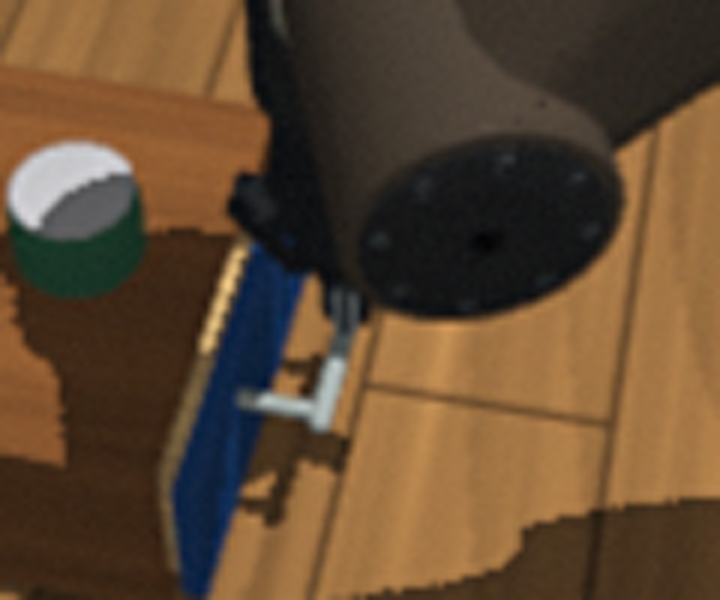

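```bash
python3 - <<'E'
from h import *
save(bot.capture('wrist'),'w3.png',(195,190,305,350),5 if 0 else 4)
E
```

```text
(no output)
```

View pics/w3.png

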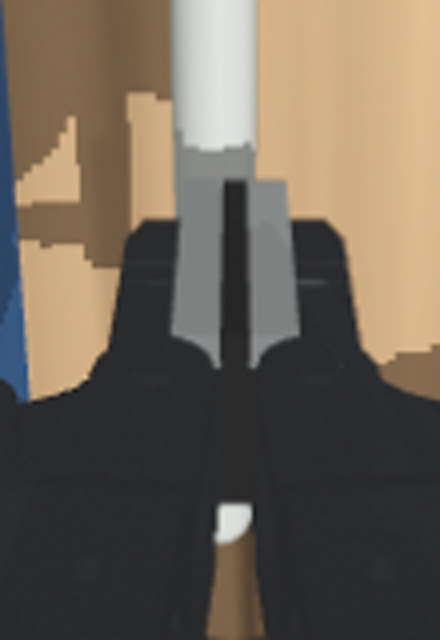

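The close view shows the jaws fully shut (width 0) with the bar passing under the tips, around row 235. The fingertips look about 25–30 mm shorter than the TCP figure. I'll reopen, go lower (the body still clears everything) and close again.

Call:
send_rows(targets=[[0, 0, 0, 0, 0, 0, 0.45], [0, 0, 0, 0, 0, 0, 0.45], [0, 0, 0, 0, 0, 0, 0.45], [0, 0, 0, 0, 0, 0, 0.45], [-0.15, -0.1, 1.5, 0, 0, 0, 0.45], [-0.15, -0.1, 2.5, 0, 0, 0, 0.45], [-0.15, -0.1, 2.5, 0, 0, 0, 0.45]])

```text
time_s: 5.1
position: [623.4, 46.8, 44.5]
orientation: [[-0.023, -1.0, -0.004], [-1.0, 0.023, -0.001], [0.001, 0.004, -1.0]]
ft_force: [-0.8, -0.2, 0.1]
width: 0.552
```

```bash
python3 - <<'E'
from h import *
s=bot.observe();print(s['position'],s['width'],s['ft_force'])
save(bot.capture('wrist'),'w4.png',s=1.5)
E
```

```text
[623.3623573   46.77696881  44.47685788] 0.552423775512311 [-0.78288266 -0.18400067  0.13369003]
```

View pics/w4.png

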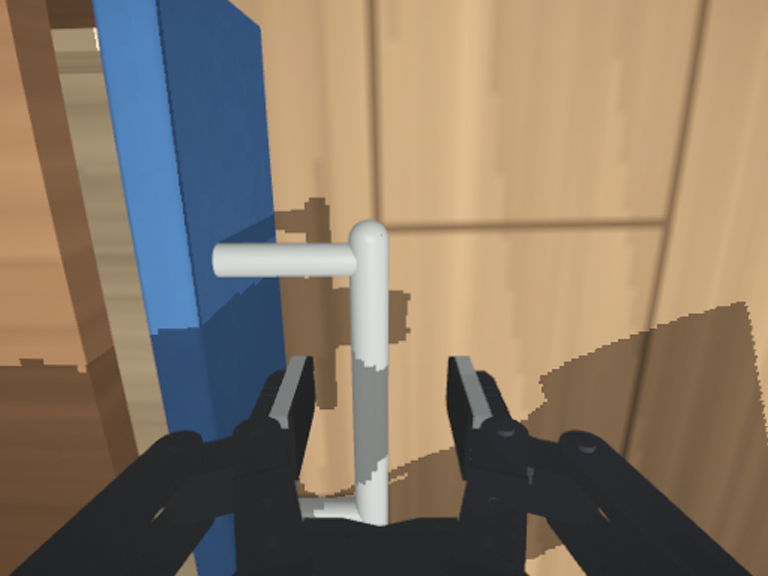

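The bar runs midway between the jaws (column ~370). I'll close.

Call:
send_rows(targets=[[0, 0, 0, 0, 0, 0, 1], [0, 0, 0, 0, 0, 0, 1], [0, 0, 0, 0, 0, 0, 1], [0, 0, 0, 0, 0, 0, 1], [0, 0, 0, 0, 0, 0, 1]])

```text
time_s: 5.65
position: [625.7, 47.3, 47.7]
orientation: [[-0.023, -1.0, 0.001], [-1.0, 0.023, 0.0], [-0.0, -0.001, -1.0]]
ft_force: [0.7, -0.6, 3.5]
width: 0.106
```

```bash
python3 - <<'E'
from h import *
s=bot.observe();print(s['position'],s['width'],s['ft_force'])
save(bot.capture('wrist'),'w5.png',(185,170,315,330),4)
m=bot.capture('side');save(m,'s5.png',(200,170,320,270),6)
E
```

```text
[625.70446406  47.34828859  47.66825076] 0.1062062594113985 [ 0.66250856 -0.55275967  3.52478737]
```

View pics/w5.png

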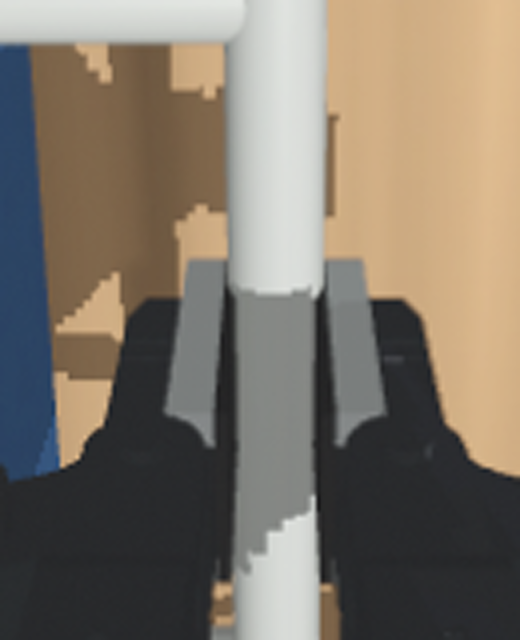

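View pics/s5.png

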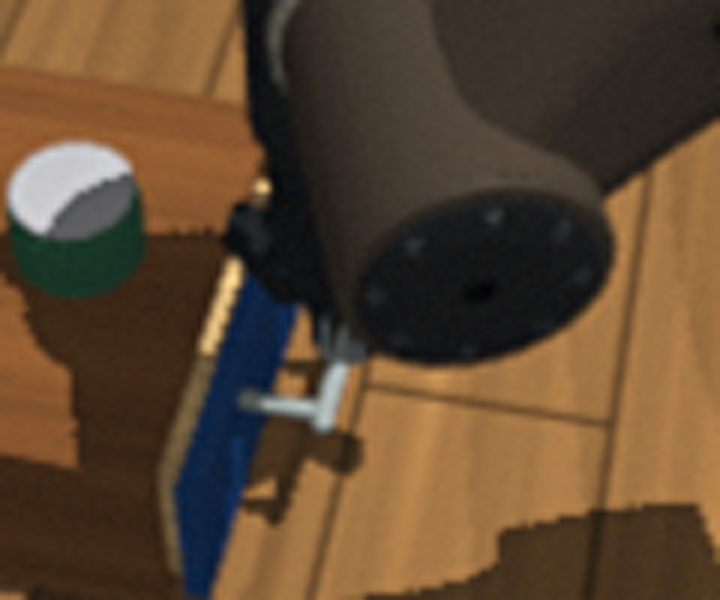

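The bar is now between the pads (width 0.106). Usable pad length sits behind the nominal TCP, which I'll keep in mind for the bobbin. Now I pull along chest −x, which is tool +y.

Call:
send_rows(targets=[[0, 0.8, 0, 0, 0, 0, 1], [0, 2, 0, 0, 0, 0, 1], [0, 3.3, 0, 0, 0, 0, 1], [0, 4.6, 0, 0, 0, 0, 1], [0, 6, 0, 0, 0, 0, 1], [0, 7.4, 0, 0, 0, 0, 1], [0, 8.8, 0, 0, 0, 0, 1], [0, 10, 0, 0, 0, 0, 1], [0, 11, 0, 0, 0, 0, 1], [0, 11.5, 0, 0, 0, 0, 1]])

```text
time_s: 6.75
position: [509.1, 49.9, 47.6]
orientation: [[-0.023, -1.0, 0.001], [-1.0, 0.023, 0.0], [-0.0, -0.001, -1.0]]
ft_force: [2.9, -1.8, 5.3]
width: 0.115
```

Call:
send_rows(targets=[[0, 0.4, 0, 0, 0, 0, 1], [0, 0.8, 0, 0, 0, 0, 1], [0, 1.2, 0, 0, 0, 0, 1], [0, 1.2, 0, 0, 0, 0, 1]])

```text
time_s: 7.15
position: [497.2, 50.1, 47.6]
orientation: [[-0.023, -1.0, 0.0], [-1.0, 0.023, 0.0], [-0.0, -0.0, -1.0]]
ft_force: [-0.9, -0.5, 7.9]
width: 0.115
```

Call:
send_rows(targets=[[0, 0.3, 0, 0, 0, 0, 1], [0, 0.5, 0, 0, 0, 0, 1], [0, 0.7, 0, 0, 0, 0, 1], [0, 0.7, 0, 0, 0, 0, 1]])

```text
time_s: 7.55
position: [490.6, 50.2, 47.6]
orientation: [[-0.023, -1.0, 0.001], [-1.0, 0.023, 0.0], [-0.0, -0.001, -1.0]]
ft_force: [0.6, -0.3, 8.0]
width: 0.115
```

Call:
send_rows(targets=[[0, 0.3, 0, 0, 0, 0, 1], [0, 0.6, 0, 0, 0, 0, 1], [0, 0.6, 0, 0, 0, 0, 1]])

```text
time_s: 7.85
position: [485.3, 50.4, 47.6]
orientation: [[-0.022, -1.0, 0.002], [-1.0, 0.022, 0.0], [-0.0, -0.002, -1.0]]
ft_force: [5.4, -3.2, 4.3]
width: 0.112
```

Call:
send_rows(targets=[[0, 0.3, 0, 0, 0, 0, 1], [0, 0.5, 0, 0, 0, 0, 1], [0, 0.5, 0, 0, 0, 0, 1]])

```text
time_s: 8.15
position: [485.4, 50.6, 47.7]
orientation: [[-0.021, -1.0, 0.01], [-1.0, 0.021, 0.001], [-0.001, -0.01, -1.0]]
ft_force: [28.8, -15.2, -18.5]
width: 0.113
```

```bash
python3 - <<'E'
from h import *
s=bot.observe();print(s['position'],s['width'],s['ft_force'])
save(bot.capture('side'),'s6.png',(150,150,340,300),4)
save(bot.capture('wrist'),'w6.png',s=1.5)
E
```

```text
[485.35490556  50.56902507  47.74368827] 0.1129872226749777 [ 28.84162531 -15.17577307 -18.46239624]
```

View pics/s6.png

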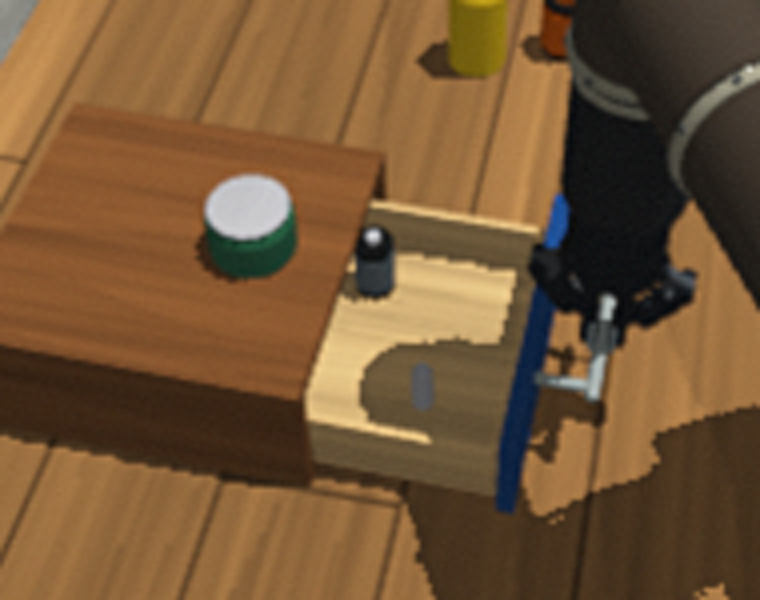

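View pics/w6.png

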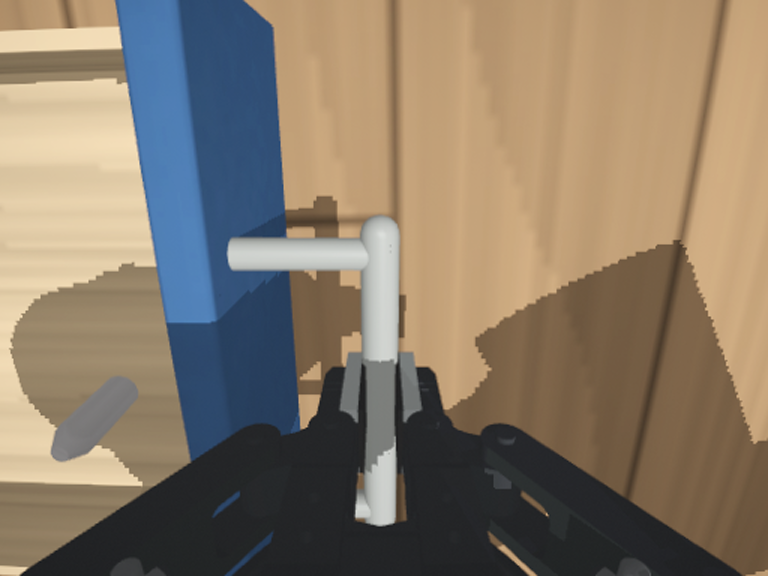

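The drawer hit its stop at handle x ≈ 485, with the force jumping to 29 N. The side view shows the drawer out, the spindle at (422,385) in the crop and the grey bobbin at (375,265). I'll relax the pull, release and rise.

Call:
send_rows(targets=[[0, -0.4, 0, 0, 0, 0, 1], [0, -0.4, 0, 0, 0, 0, 0.45], [0, -0.4, 0, 0, 0, 0, 0.45], [0, -0.4, 0, 0, 0, 0, 0.45], [0, -0.4, 0, 0, 0, 0, 0.45], [0, -0.4, -4, 0, 0, 0, 0.45], [0, -0.4, -9, 0, 0, 0, 0.45], [0, -0.4, -14, 0, 0, 0, 0.45], [0, -0.4, -18, 0, 0, 0, 0.45], [0, -0.4, -18, 0, 0, 0, 0.45]])

```text
time_s: 9.25
position: [486.8, 51.3, 233.1]
orientation: [[-0.022, -1.0, 0.009], [-1.0, 0.022, 0.003], [-0.003, -0.009, -1.0]]
ft_force: [-0.1, -0.3, -0.3]
width: 0.552
```

```bash
python3 - <<'E'
from h import *
np.set_printoptions(precision=1,suppress=True)
s=bot.observe();print(s['position'],s['width'],s['ft_force'])
save(bot.capture('wrist'),'w7.png',s=1.5)
for c in ['wrist','side','top']:
  if c!='wrist': im=bot.capture(c); save(im,c+'7.png',s=1.5)
  for n in ['spindle_foot','drawer_handle','chest_front']:
    for r in bot.mark_of(c,n)[:2]: print(c,n,round(r['p'],2),toworld(c,r['position'],s))
E
```

```text
[486.8  51.3 233.1] 0.5524962239956921 [-0.1 -0.3 -0.3]
wrist spindle_foot 0.76 [626.4  91.2  23.2]
wrist drawer_handle 0.93 [478.6  47.3  93.4]
wrist chest_front 0.61 [677.2  46.9 125.7]
side spindle_foot 0.66 [623.8  96.1  24.1]
side drawer_handle 0.75 [485.8  50.   97. ]
side chest_front 0.65 [680.5  46.  124.5]
top spindle_foot 0.97 [624.5  97.7  24.3]
top drawer_handle 0.7 [483.4  53.6  89.2]
top chest_front 0.66 [680.9  50.4 126.9]
top chest_front 0.45 [774.7  46.4 128.2]
```

View pics/w7.png

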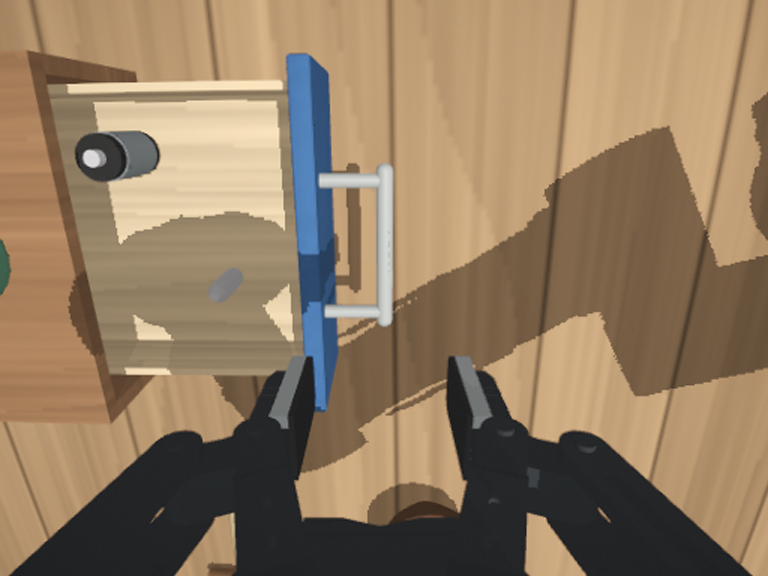

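View pics/top7.png

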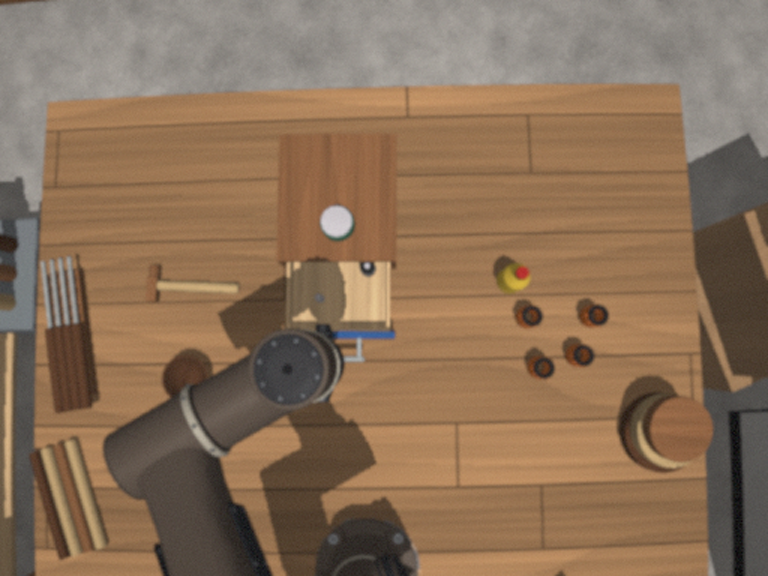

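```bash
python3 - <<'E'
from h import *
m=bot.camera_model('wrist');K=np.array(m['intrinsics']);T=np.array(m['T_tool_cam']);print(K,m['k1'])
def q(u,v): return cv2.undistortPoints(np.array([[[u,v]]],float),K,np.array([m['k1'],0,0,0.]))[0,0]
# pad tip front edge inner corners, w7 (1.5x)
a,b=q(313/1.5,357/1.5),q(448/1.5,357/1.5)
for W in (42,47,52):
  d=W/(b[0]-a[0]); print(W,(T@np.r_[a*d,d,1])[:3])
# if the front edge is at tool x=+11: intersect
for u,v in [(313/1.5,357/1.5),(448/1.5,357/1.5),(380/1.5,352/1.5)]:
  r=T[:3,:3]@np.r_[q(u,v),1]; t=T[:3,3]
  for X in (11,-11): k=(X-t[0])/r[0]; print(X,t+k*r)
E
```

```text
[[301.31349431   0.         253.26941854]
 [  0.         301.31349431 187.94082585]
 [  0.           0.           1.        ]] -0.038007030351515945
42 [ 17.34038213 -20.78979466 -52.32209241]
47 [  9.24363527 -23.26441443 -37.44451441]
52 [  1.14688841 -25.7390342  -22.56693642]
11 [ 11.         -22.72761428 -40.67179244]
-11 [-11.         -29.45150425  -0.24732056]
11 [ 11.          23.19042979 -40.66146554]
-11 [-11.          30.05302876  -0.23393808]
11 [ 11.           0.06077848 -37.0287354 ]
-11 [-11.           0.07964623   4.47366468]
```

Wrist view: the drawer is open, the spindle is near (225,283) and the grey bobbin near (118,157). In tool coordinates the real finger ends sit about 37–40 mm behind the nominal TCP, which matches the missed and then successful bar grip. Now to the bobbin.

```bash
python3 - <<'E'
from h import *
row([453,-405,190],Rdown(np.radians(-90-1.3)))
E
```

```text
row [ 4.5597e+01  2.0440e+00  3.6800e+00  1.0000e-03 -0.0000e+00 -0.0000e+00] dist 457.9123924676942
```

Call:
send_rows(targets=[[45.6, 2, 3.6, 0, 0, 0, 0.18], [45.6, 2, 3.6, 0, 0, 0, 0.18], [45.6, 2, 3.6, 0, 0, 0, 0.18], [45.6, 2, 3.6, 0, 0, 0, 0.18], [45.6, 2, 3.6, 0, 0, 0, 0.18], [45.6, 2, 3.6, 0, 0, 0, 0.18], [45.6, 2, 3.6, 0, 0, 0, 0.18], [45.6, 2, 3.6, 0, 0, 0, 0.18], [45.6, 2, 3.6, 0, 0, 0, 0.18], [45.6, 2, 3.6, 0, 0, 0, 0.18]])

```text
time_s: 10.85
position: [452.2, -409.2, 189.2]
orientation: [[-0.027, -1.0, -0.002], [-1.0, 0.027, 0.0], [-0.0, 0.002, -1.0]]
ft_force: [-1.0, 0.6, -0.9]
width: 0.824
```

```bash
python3 - <<'E'
from h import *
np.set_printoptions(precision=1,suppress=True)
s=bot.observe();print(s['position'],s['width'])
im=bot.capture('wrist');save(im,'w8.png',s=1.5)
for r in bot.mark_of('wrist','bobbin')[:4]: print(round(r['p'],2),toworld('wrist',r['position'],s))
print(1.5*proj('wrist',[453,-405,70],s))
im=bot.capture('top');save(im,'t8.png',(150,100,300,230),5)
for n in ['spindle_foot','drawer_handle']:
    for r in bot.mark_of('top',n)[:2]: print(n,round(r['p'],2),toworld('top',r['position'],s))
E
```

```text
[ 452.2 -409.2  189.2] 0.824449211276404
0.86 [ 456. -404.    3.]
0.63 [ 479.8 -492.5    2.4]
0.57 [ 571.3 -382.1    3.4]
0.57 [ 571.5 -532.3    0.7]
[378.4 263.7]
spindle_foot 0.66 [623.7  99.2  22.6]
spindle_foot 0.57 [656.5 396.5   0.4]
drawer_handle 0.92 [483.9  52.   92.4]
```

View pics/w8.png

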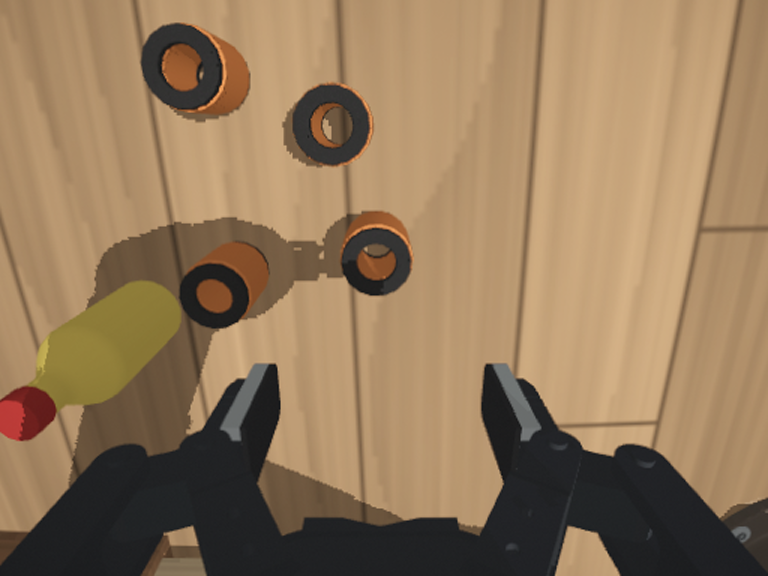

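View pics/t8.png

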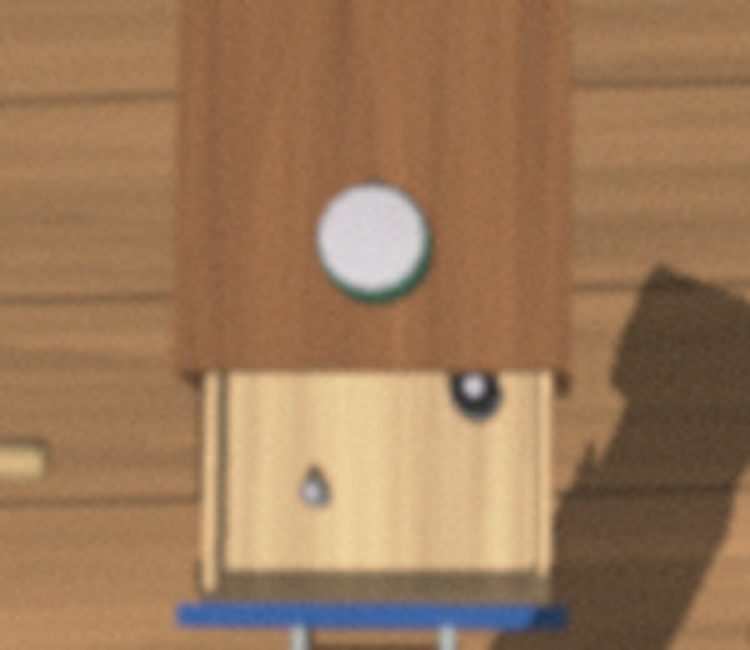

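Wrist view: the target's top ring is at (376,261), the nearest to the base. The others are at (332,124), (182,66) and (215,295). The top view shows the drawer fully out with the spindle tip at about (315,490) in the crop.

```bash
python3 - <<'E'
from h import *
np.set_printoptions(precision=1,suppress=True)
s=bot.observe();print(s['position'],s['orientation'])
P=atz('wrist',376.5/1.5-.2,261.5/1.5-.2,70,s);print('bobbin',P)
u,v=150+315/5-.4,100+490/5-.4
print('spindle tip',atz('top',u,v,72),atz('top',u,v,66))
m,R,t=campose('top');
a=atz('top',150+200/5,100+590/5,76);b=atz('top',150+552/5,100+590/5,76);print('side walls outer',a,b)
a=atz('top',150+178/5,100+605/5,111);b=atz('top',150+566/5,100+605/5,111);print('front',a,b,(a+b)/2)
row([P[0],P[1],5],Rdown(np.radians(-91.3)))
row([P[0],P[1],60],Rdown(np.radians(-91.3)))
E
```

```text
[ 453.7 -404.1  191.1] [[-0. -1.  0.]
 [-1.  0.  0.]
 [-0. -0. -1.]]
bobbin [ 456.3 -401.2   70. ]
spindle tip [622.9  92.   72. ] [623.4  92.8  66. ]
side walls outer [555.9 167.9  76. ] [551.4 -66.7  76. ]
front [545.2 175.9 111. ] [540.5 -75.8 111. ] [542.8  50.  111. ]
row [-0.3 -0.2 18.6 -0.   0.   0. ] dist 186.11789027705765
row [-0.3 -0.2 13.1 -0.   0.   0. ] dist 131.13472277257384
```

The last rim fix mixed an old picture with a newer pose. Corrected for the pose at the time, the bobbin is at about (454.5,-405.5). I'll part-descend and look again.

Call:
send_rows(targets=[[0.1, -0.1, 4, 0, 0, 0, 0.18], [0.1, -0.1, 8, 0, 0, 0, 0.18], [0.1, -0.1, 11, 0, 0, 0, 0.18], [0.1, -0.1, 13, 0, 0, 0, 0.18], [0.1, -0.1, 13, 0, 0, 0, 0.18], [0.1, -0.1, 13, 0, 0, 0, 0.18], [0.1, -0.1, 13, 0, 0, 0, 0.18]])

```text
time_s: 11.8
position: [456.0, -406.0, 63.0]
orientation: [[-0.022, -1.0, 0.003], [-1.0, 0.022, -0.001], [0.001, -0.003, -1.0]]
ft_force: [-0.1, 0.8, 1.0]
width: 0.818
```

```bash
python3 - <<'E'
from h import *
np.set_printoptions(precision=4,suppress=True)
s=bot.observe();print(s['time_s'],s['position'],s['width'],s['ft_force'],s['orientation'][0])
im=bot.capture('wrist');save(im,'w9.png',s=1.5)
print(1.5*proj('wrist',[454.5,-405,70],s))
E
```

```text
11.8 [ 455.9694 -406.0218   62.9543] 0.8181125416700274 [-0.0532  0.838   0.9955] [-0.0217 -0.9998  0.0025]
[383.3487 343.6655]
```

View pics/w9.png

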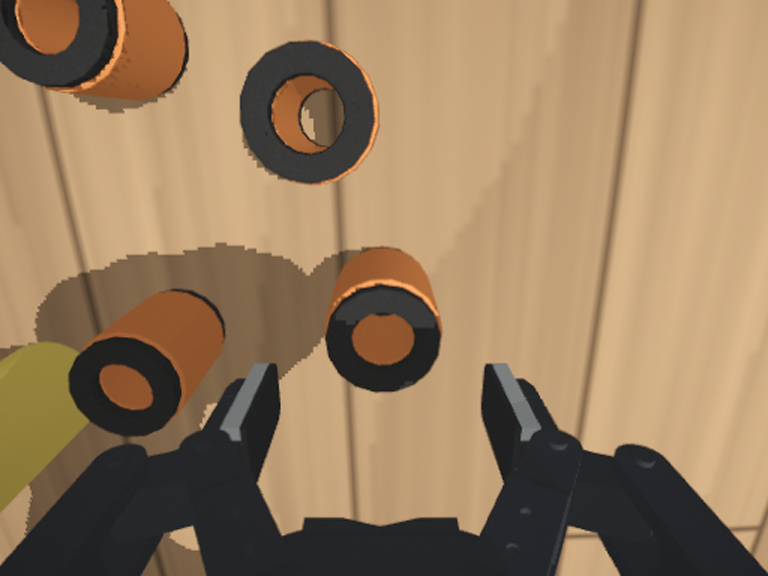

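```bash
python3 - <<'E'
from h import *
np.set_printoptions(precision=1,suppress=True)
m=bot.camera_model('wrist');K=np.array(m['intrinsics']);T=np.array(m['T_tool_cam'])
def q(u,v): return cv2.undistortPoints(np.array([[[u,v]]],float),K,np.array([m['k1'],0,0,0.]))[0,0]
for z in (-5,-9,-12):
  r=T[:3,:3]@np.r_[q(383.5/1.5,338.5/1.5),1]; t=T[:3,3];k=(z-t[2])/r[2];print(t+k*r)
for i in range(5):
  s=bot.observe();print(s['position'],s['time_s'])
E
```

```text
[ 0.4  1.5 -5. ]
[ 2.4  1.5 -9. ]
[  3.9   1.5 -12. ]
[ 455.9 -406.2   62.9] 11.85
[ 455.9 -406.2   62.9] 11.85
[ 455.9 -406.2   62.9] 11.85
[ 455.9 -406.2   62.9] 11.85
[ 455.9 -406.2   62.9] 11.85
```

The ring is centred at (383.5,338.5), so the bobbin is about 1.5 mm off in tool x and y. I'll descend and grip the upper sleeve.

Call:
send_rows(targets=[[0.15, 0.15, 2, 0, 0, 0, 0.18], [0.15, 0.15, 3.5, 0, 0, 0, 0.18], [0.15, 0.15, 5, 0, 0, 0, 0.18], [0.15, 0.15, 6, 0, 0, 0, 0.18], [0.15, 0.15, 6, 0, 0, 0, 0.18]])

```text
time_s: 12.35
position: [452.7, -407.2, 0.5]
orientation: [[-0.023, -1.0, -0.001], [-1.0, 0.023, 0.001], [-0.001, 0.001, -1.0]]
ft_force: [0.4, 0.2, -0.5]
width: 0.815
```

```bash
python3 - <<'E'
from h import *
np.set_printoptions(precision=1,suppress=True)
s=bot.observe();print(s['time_s'],s['position'],s['width'],s['ft_force'])
im=bot.capture('wrist');save(im,'w10.png',s=1.5)
E
```

```text
12.35 [ 452.7 -407.2    0.5] 0.8153070728137866 [ 0.4  0.2 -0.5]
```

View pics/w10.png

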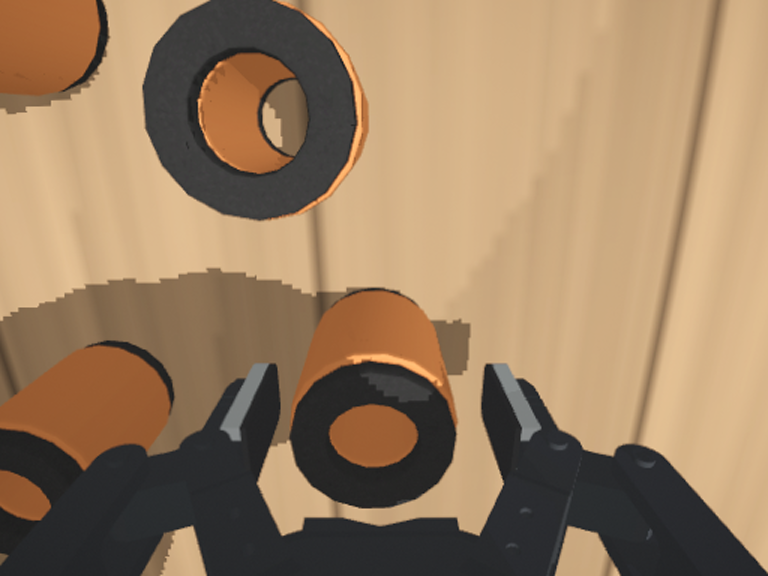

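The tips are about 15–18 mm below the rim and the bobbin is 2 mm left of the jaw centre. I'll go slightly deeper, centre it and close.

Call:
send_rows(targets=[[0, -0.2, 0.5, 0, 0, 0, 0.18], [0, -0.2, 0.5, 0, 0, 0, 0.18], [0, -0.2, 0.5, 0, 0, 0, 0.18], [0, -0.2, 0.5, 0, 0, 0, 1], [0, -0.2, 0.5, 0, 0, 0, 1], [0, -0.2, 0.5, 0, 0, 0, 1], [0, -0.2, 0.5, 0, 0, 0, 1], [0, -0.2, 0.5, 0, 0, 0, 1]])

```text
time_s: 13.2
position: [455.3, -407.8, -3.3]
orientation: [[-0.023, -1.0, 0.001], [-1.0, 0.023, -0.001], [0.001, -0.001, -1.0]]
ft_force: [-0.8, 0.1, 5.5]
width: 0.588
```

```bash
python3 - <<'E'
from h import *
np.set_printoptions(precision=1,suppress=True)
s=bot.observe();print(s['time_s'],s['position'],s['width'],s['ft_force'])
im=bot.capture('wrist');save(im,'w11.png',s=1.5)
E
```

```text
13.2 [ 455.3 -407.8   -3.3] 0.5883054443891846 [-0.8  0.1  5.5]
```

View pics/w11.png

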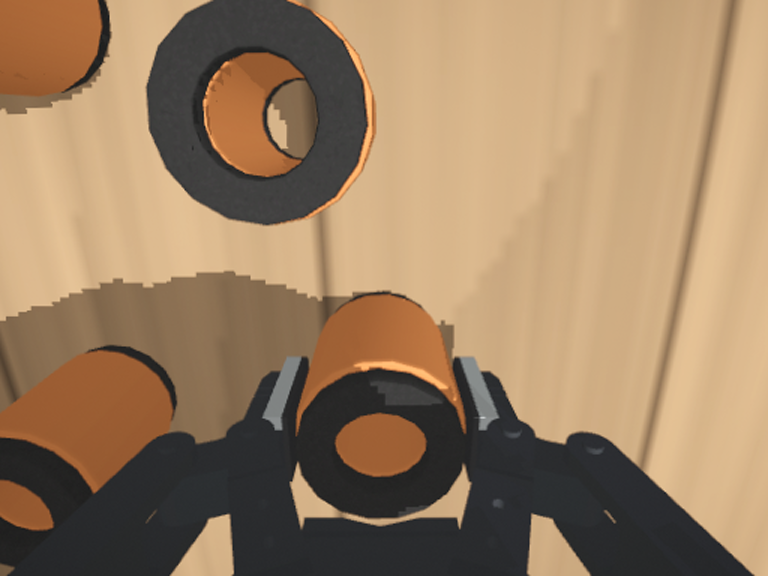

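Gripped (width 0.588 ≈ 50 mm). Lift and check how it hangs.

Call:
send_rows(targets=[[0, 0, -1, 0, 0, 0, 1], [0, 0, -4, 0, 0, 0, 1], [0, 0, -8, 0, 0, 0, 1], [0, 0, -12, 0, 0, 0, 1], [0, 0, -16, 0, 0, 0, 1], [0, 0, -19, 0, 0, 0, 1], [0, 0, -20, 0, 0, 0, 1], [0, 0, -20, 0, 0, 0, 1]])

```text
time_s: 14.05
position: [455.6, -407.8, 197.9]
orientation: [[-0.023, -1.0, 0.003], [-1.0, 0.023, -0.001], [0.001, -0.003, -1.0]]
ft_force: [0.4, 0.6, -1.2]
width: 0.588
```

```bash
python3 - <<'E'
from h import *
np.set_printoptions(precision=1,suppress=True)
s=bot.observe();print(s['time_s'],s['position'],s['width'],s['ft_force'])
im=bot.capture('wrist');save(im,'w12.png',s=1.5)
m=bot.camera_model('wrist');T=np.array(m['T_tool_cam'])
for r in bot.mark_of('wrist','bobbin')[:3]: print(round(r['p'],2),(T@np.r_[r['position'],1])[:3],toworld('wrist',r['position'],s))
im=bot.capture('side');save(im,'s12.png',(260,60,380,180),5)
for r in bot.mark_of('side','bobbin')[:4]: print(round(r['p'],2),toworld('side',r['position'],s))
E
```

```text
14.05 [ 455.6 -407.8  197.9] 0.5883149355659195 [ 0.4  0.6 -1.2]
0.82 [ -28.3 -113.   194.9] [ 569.8 -382.3    3.3]
0.72 [ -2.7  -1.1 -12.9] [ 456.7 -405.1  210.8]
0.63 [ 124.3 -117.3  193.8] [ 570.5 -535.     4.6]
0.75 [ 573.2 -533.7    0.3]
0.57 [ 450.1 -404.3  197.7]
0.56 [ 481.  -498.3   -1.3]
0.55 [ 572.4 -384.6    0. ]
```

View pics/w12.png

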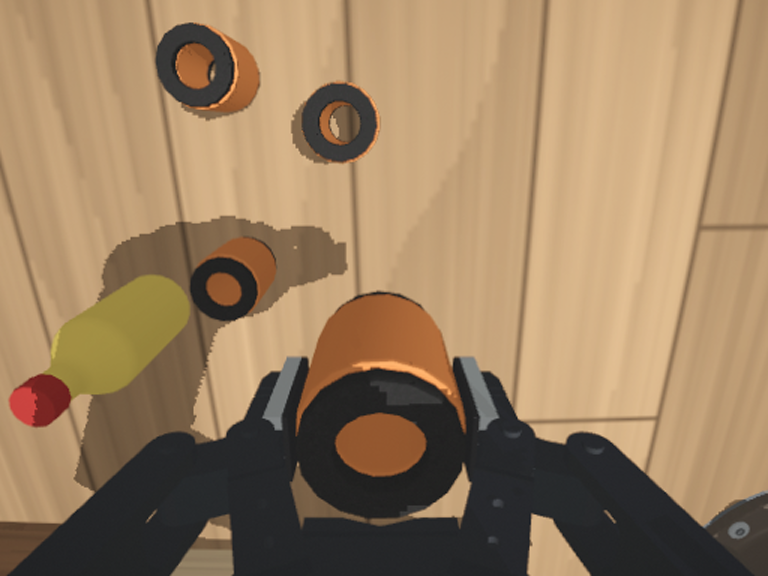

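View pics/s12.png

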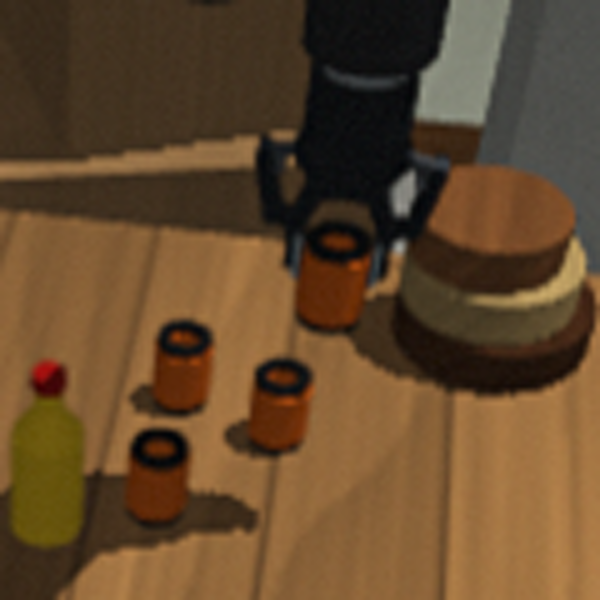

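The bobbin hangs upright and centred: ring at (382,443) in the wrist view, level in the side view. I'll fly to a hover beside the spindle, where the wrist camera can see it.

```bash
python3 - <<'E'
from h import *
np.set_printoptions(precision=1,suppress=True)
m=bot.camera_model('wrist');K=np.array(m['intrinsics']);T=np.array(m['T_tool_cam'])
def q(u,v): return cv2.undistortPoints(np.array([[[u,v]]],float),K,np.array([m['k1'],0,0,0.]))[0,0]
def tz(u,v,z):
  r=T[:3,:3]@np.r_[q(u/1.5,v/1.5),1]; t=T[:3,3];return t+(z-t[2])/r[2]*r
print('ring top',tz(382,443,-73.3), tz(382,443,-70))
for r in (370,517): print(r,tz(382,r,-73.3))
print('L,R',tz(299,440,-73.3),tz(466,440,-73.3))
print('bottom far edge',tz(381,292,-3.3))
row([623,165,205],Rdown(np.radians(-91.3)))
E
```

```text
ring top [  1.7   0.6 -73.3] [ -0.9   0.6 -70. ]
370 [ 24.9   0.6 -73.3]
517 [-25.5   0.7 -73.3]
L,R [  2.7 -22.5 -73.3] [  2.7  24.  -73.3]
bottom far edge [20.7  0.5 -3.3]
row [-57.6 -15.6  -1.    0.    0.   -0. ] dist 596.3864807290073
```

Call:
send_rows(targets=[[-57.6, -15.6, -1, 0, 0, 0, 1], [-57.6, -15.6, -1, 0, 0, 0, 1], [-57.6, -15.6, -1, 0, 0, 0, 1], [-57.6, -15.6, -1, 0, 0, 0, 1], [-57.6, -15.6, -1, 0, 0, 0, 1], [-57.6, -15.6, -1, 0, 0, 0, 1], [-57.6, -15.6, -1, 0, 0, 0, 1], [-57.6, -15.6, -1, 0, 0, 0, 1], [-57.6, -15.6, -1, 0, 0, 0, 1], [-57.6, -15.6, -1, 0, 0, 0, 1]])

```text
time_s: 15.25
position: [596.3, 73.8, 202.9]
orientation: [[-0.023, -1.0, -0.002], [-1.0, 0.023, -0.001], [0.001, 0.002, -1.0]]
ft_force: [1.1, -0.9, -1.3]
width: 0.586
```

```bash
python3 - <<'E'
from h import *
row([623,165,205],Rdown(np.radians(-91.3)))
E
```

```text
row [-9.173e+00 -2.459e+00 -2.220e-01  2.000e-03 -1.000e-03 -0.000e+00] dist 94.99967438896928
```

Call:
send_rows(targets=[[-9.2, -2.5, 0, 0, 0, 0, 1], [-9.2, -2.5, 0, 0, 0, 0, 1], [-9.2, -2.5, 0, 0, 0, 0, 1], [-9.2, -2.5, 0, 0, 0, 0, 1], [-9.2, -2.5, 0, 0, 0, 0, 1], [-9.2, -2.5, 0, 0, 0, 0, 1]])

```text
time_s: 15.85
position: [623.6, 162.2, 204.1]
orientation: [[-0.024, -1.0, -0.001], [-1.0, 0.024, -0.0], [0.0, 0.001, -1.0]]
ft_force: [-0.4, -0.5, -2.1]
width: 0.587
```

```bash
python3 - <<'E'
from h import *
np.set_printoptions(precision=1,suppress=True)
s=bot.observe();print(s['time_s'],s['position'],s['orientation'][0])
np.save('s13.npy',s,allow_pickle=True)
im=bot.capture('wrist');save(im,'w13.png',s=1.5)
for r in bot.mark_of('wrist','spindle_foot')[:2]: print(round(r['p'],2),toworld('wrist',r['position'],s))
for z in(22,72): print(1.5*proj('wrist',[623.5,92.5,z],s))
E
```

```text
15.85 [623.6 162.2 204.1] [-0. -1. -0.]
0.73 [625.1  94.1  21.5]
[377.6 147.7]
[377.3 151.1]
```

View pics/w13.png

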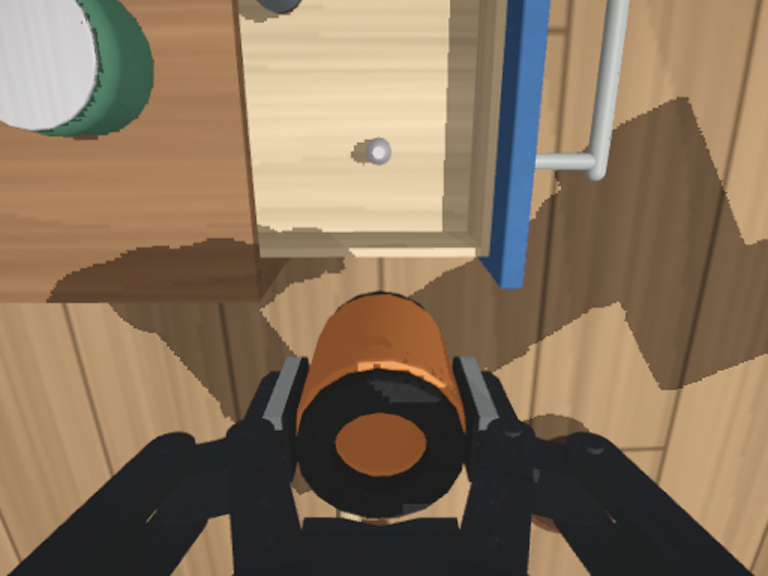

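Wrist view: the spindle tip is at (378,151), exactly as predicted for (623.5,92.5), and the drawer is still out. I'll move over it and stop just above the tip.

Call:
send_rows(targets=[[3.6, -0.1, 0, 0, 0, 0, 1], [7.2, -0.2, 0, 0, 0, 0, 1], [7.2, -0.2, 0, 0, 0, 0, 1], [7.2, -0.2, 3, 0, 0, 0, 1], [7.2, -0.2, 6, 0, 0, 0, 1], [7.2, -0.2, 9, 0, 0, 0, 1], [7.2, -0.2, 11, 0, 0, 0, 1], [7.2, -0.2, 12, 0, 0, 0, 1], [7.2, -0.2, 12, 0, 0, 0, 1], [7.2, -0.2, 12, 0, 0, 0, 1]])

```text
time_s: 16.95
position: [625.0, 91.3, 85.5]
orientation: [[-0.023, -1.0, 0.001], [-1.0, 0.023, 0.0], [-0.0, -0.001, -1.0]]
ft_force: [0.6, 0.1, -0.5]
width: 0.583
```

```bash
python3 - <<'E'
from h import *
np.set_printoptions(precision=1,suppress=True)
s=bot.observe();print(s['time_s'],s['position'],s['ft_force'])
im=bot.capture('wrist');save(im,'w14.png',s=1.5)
im=bot.capture('side');save(im,'s14.png',(150,150,300,290),5)
im=bot.capture('top');save(im,'t14.png',(150,100,300,230),5)
print((proj('side',[623.5,92.5,72])-[150,150])*5,(proj('side',[623.5,92.5,80])-[150,150])*5)
E
```

```text
16.95 [625.   91.3  85.5] [ 0.6  0.1 -0.5]
[524.2 454.4] [524.  447.1]
```

View pics/w14.png

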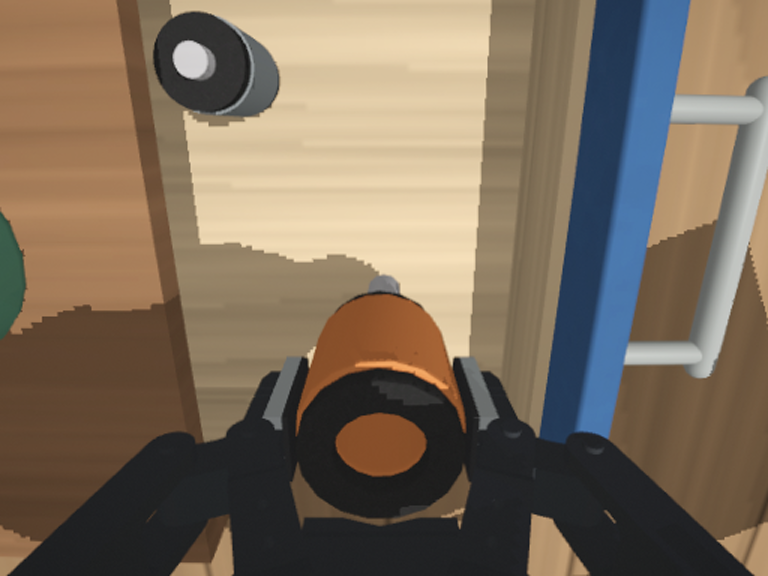

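View pics/s14.png

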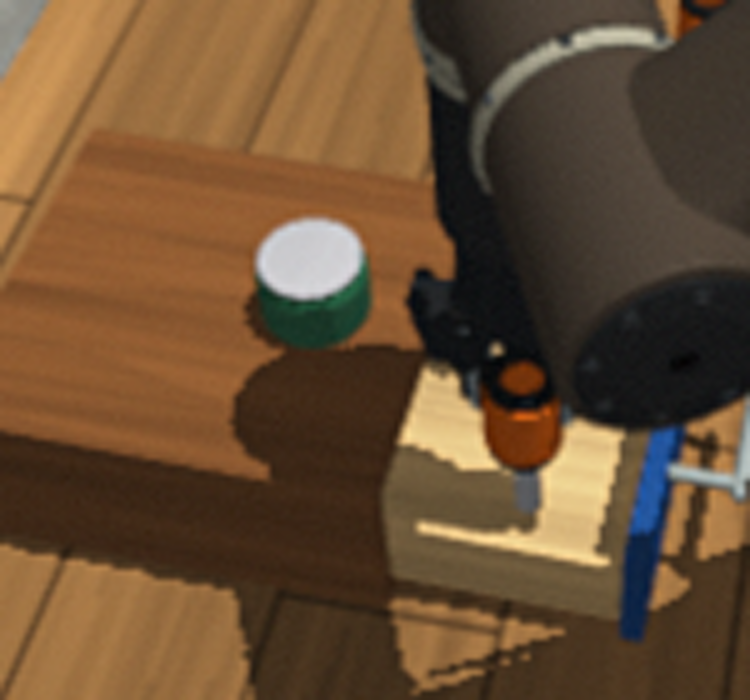

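```bash
python3 - <<'E'
from h import *
np.set_printoptions(precision=1,suppress=True)
s=bot.observe();print(s['position'])
for z in (22,30): 
  for y in (83.5,86.5): print(z,y,1.5*proj('wrist',[623.5,y,z],s))
save(bot.capture('wrist'),'w15.png',(225,170,285,215),12)
E
```

```text
[625.1  91.6  85.9]
22 83.5 [382.6 271.2]
22 86.5 [382.7 276.3]
30 83.5 [382.7 275.7]
30 86.5 [382.8 280.9]
```

View pics/w15.png

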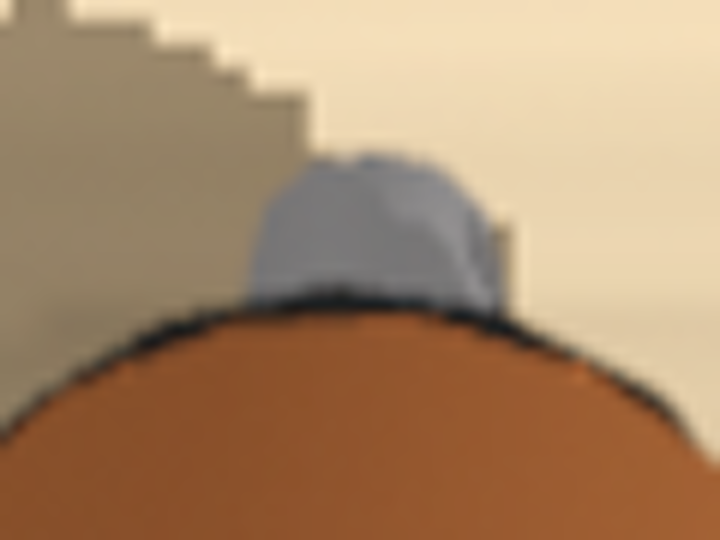

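View pics/t14.png

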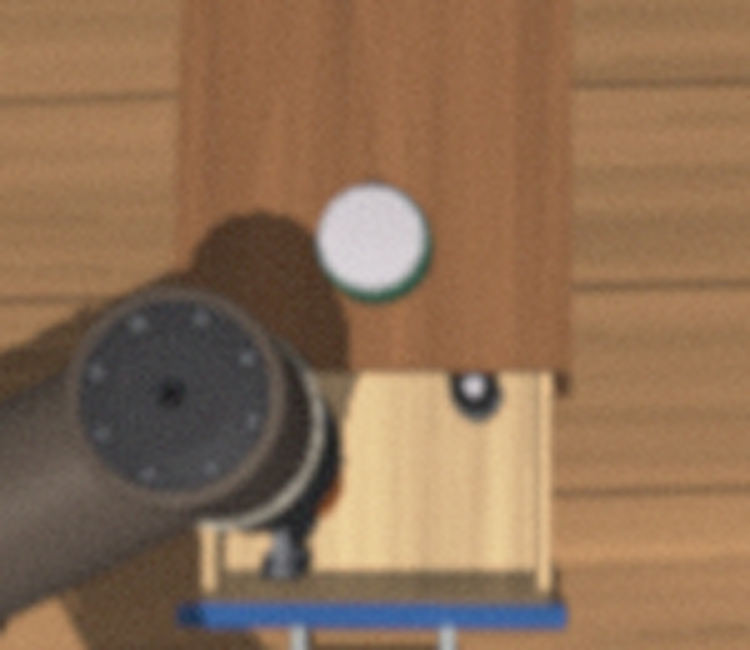

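The spindle's foot shows centred behind the bobbin at about (384,274). It sits about 2 mm toward tool +y relative to the bobbin axis and is aligned in the other axis. I'll correct by 2 mm and lower.

Call:
send_rows(targets=[[0, 0.2, 0, 0, 0, 0, 1], [0, 0.2, 0.6, 0, 0, 0, 1], [0, 0.2, 1.2, 0, 0, 0, 1], [0, 0.2, 1.8, 0, 0, 0, 1], [0, 0.2, 2.4, 0, 0, 0, 1], [0, 0.2, 3, 0, 0, 0, 1], [0, 0.2, 3, 0, 0, 0, 1]])

```text
time_s: 17.85
position: [621.5, 91.1, 53.0]
orientation: [[-0.023, -1.0, -0.002], [-1.0, 0.023, -0.001], [0.001, 0.002, -1.0]]
ft_force: [0.1, -1.2, -2.0]
width: 0.584
```

```bash
python3 - <<'E'
from h import *
np.set_printoptions(precision=1,suppress=True)
s=bot.observe();print(s['time_s'],s['position'],s['ft_force'],s['torque'])
im=bot.capture('wrist');save(im,'w16.png',s=1.5)
im=bot.capture('side');save(im,'s16.png',(220,200,290,270),8)
E
```

```text
17.85 [621.5  91.1  53. ] [ 0.1 -1.2 -2. ] [ 0.  0. -0.]
```

View pics/w16.png

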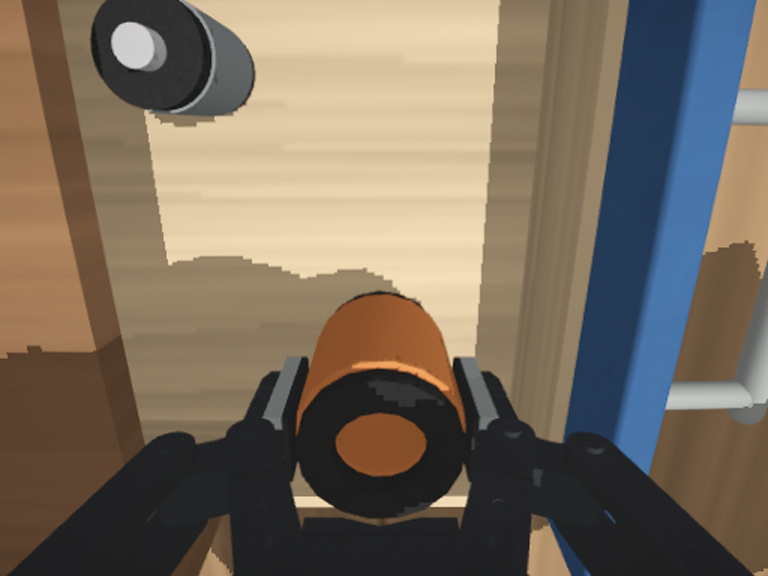

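View pics/s16.png

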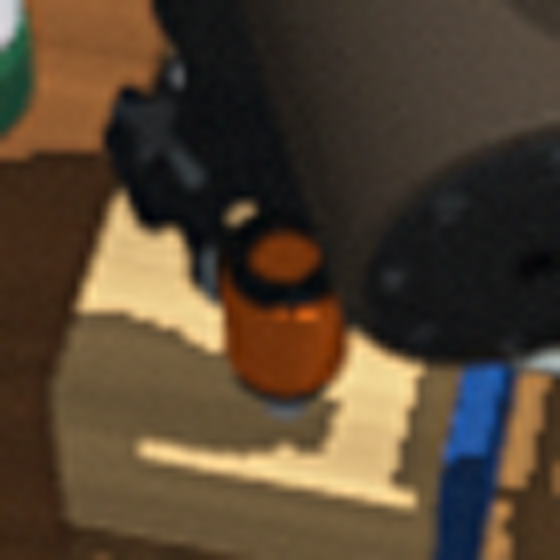

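No contact force; the spindle tip is inside the bore and its lower part shows under the bobbin at (288,408). Lower on.

Call:
send_rows(targets=[[0, 0, 0.5, 0, 0, 0, 1], [0, 0, 1, 0, 0, 0, 1], [0, 0, 1.5, 0, 0, 0, 1], [0, 0, 2, 0, 0, 0, 1], [0, 0, 2.5, 0, 0, 0, 1], [0, 0, 2.7, 0, 0, 0, 1], [0, 0, 2.7, 0, 0, 0, 1]])

```text
time_s: 18.65
position: [622.0, 91.3, 26.9]
orientation: [[-0.023, -1.0, -0.001], [-1.0, 0.023, -0.0], [0.0, 0.001, -1.0]]
ft_force: [-0.2, -0.4, -1.0]
width: 0.589
```

Call:
send_rows(targets=[[0, 0, 0.2, 0, 0, 0, 1], [0, 0, 0.4, 0, 0, 0, 1], [0, 0, 0.4, 0, 0, 0, 1], [0, 0, 0.4, 0, 0, 0, 1]])

```text
time_s: 19.05
position: [622.2, 91.3, 23.4]
orientation: [[-0.023, -1.0, -0.0], [-1.0, 0.023, -0.0], [0.0, 0.0, -1.0]]
ft_force: [0.5, 0.7, -1.3]
width: 0.588
```

Call:
send_rows(targets=[[0, 0, 0.1, 0, 0, 0, 1], [0, 0, 0.2, 0, 0, 0, 1], [0, 0, 0.3, 0, 0, 0, 1], [0, 0, 0.3, 0, 0, 0, 1]])

```text
time_s: 19.45
position: [622.1, 91.3, 20.2]
orientation: [[-0.023, -1.0, -0.0], [-1.0, 0.023, -0.0], [0.0, 0.0, -1.0]]
ft_force: [1.3, 0.4, -1.3]
width: 0.59
```

Call:
send_rows(targets=[[0, 0, 0.1, 0, 0, 0, 1], [0, 0, 0.15, 0, 0, 0, 1], [0, 0, 0.15, 0, 0, 0, 1]])

```text
time_s: 19.75
position: [622.2, 91.3, 18.8]
orientation: [[-0.023, -1.0, -0.0], [-1.0, 0.023, -0.0], [0.0, 0.0, -1.0]]
ft_force: [1.0, 0.3, -1.8]
width: 0.585
```

Call:
send_rows(targets=[[0, 0, 0.1, 0, 0, 0, 1], [0, 0, 0.15, 0, 0, 0, 1], [0, 0, 0.15, 0, 0, 0, 1]])

```text
time_s: 20.05
position: [623.0, 91.4, 18.7]
orientation: [[-0.023, -1.0, 0.002], [-1.0, 0.023, 0.0], [-0.0, -0.002, -1.0]]
ft_force: [-1.1, -2.2, 7.6]
width: 0.584
```

```bash
python3 - <<'E'
from h import *
np.set_printoptions(precision=1,suppress=True)
s=bot.observe();print(s['time_s'],s['position'],s['ft_force'])
im=bot.capture('wrist');save(im,'w17.png',s=1.5)
im=bot.capture('side');save(im,'s17.png',(220,200,290,270),8)
E
```

```text
20.05 [623.   91.4  18.7] [-1.1 -2.2  7.6]
```

View pics/w17.png

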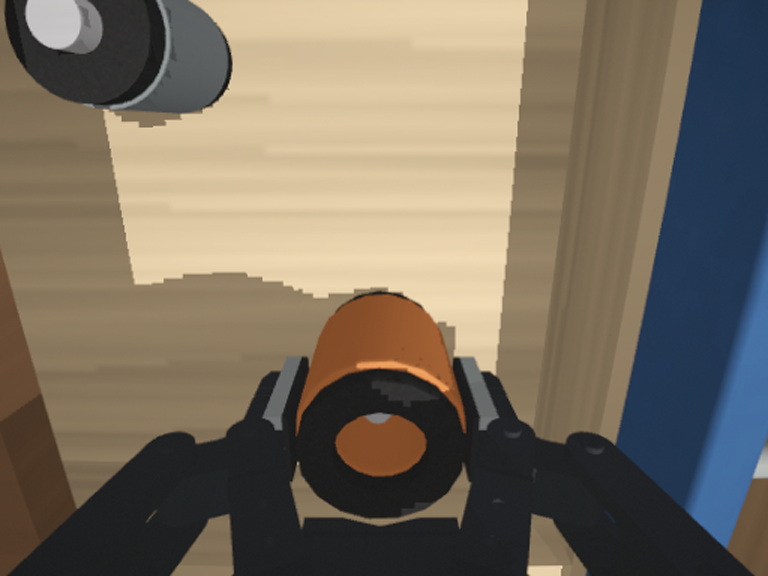

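View pics/s17.png

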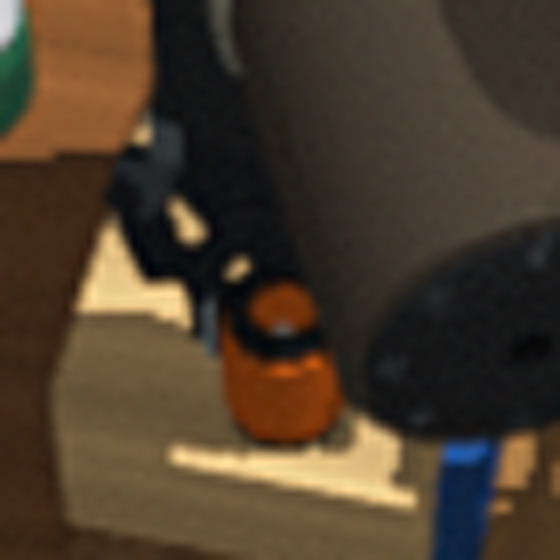

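Contact at the floor, as expected (TCP 18.7, 7.6 N), with the spindle tip visible inside the bore at (379,417). I'll ease off, open only part way and rise.

Call:
send_rows(targets=[[0, 0, -0.1, 0, 0, 0, 1], [0, 0, -0.1, 0, 0, 0, 0.3], [0, 0, -0.1, 0, 0, 0, 0.24], [0, 0, -0.1, 0, 0, 0, 0.24], [0, 0, -0.1, 0, 0, 0, 0.24]])

```text
time_s: 20.65
position: [622.2, 91.3, 18.2]
orientation: [[-0.023, -1.0, -0.0], [-1.0, 0.023, -0.0], [0.0, 0.0, -1.0]]
ft_force: [-0.3, 0.4, 0.2]
width: 0.759
```

```bash
python3 - <<'E'
from h import *
s=bot.observe();print(s['time_s'],s['position'],s['ft_force'],s['width'])
im=bot.capture('wrist');save(im,'w18.png',s=1.5)
E
```

```text
20.65 [622.21910887  91.3463691   18.23879629] [-0.28775341  0.37277201  0.21779506] 0.7586920086992289
```

View pics/w18.png

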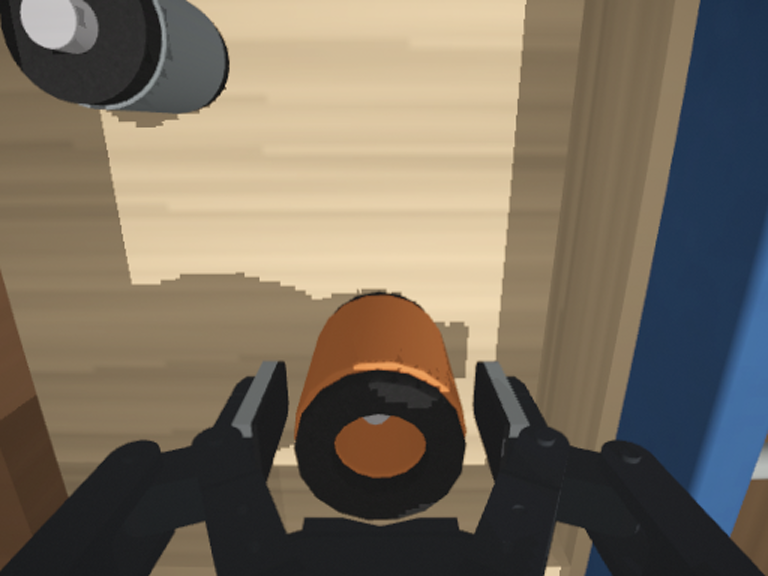

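The fingers are clear of the bobbin on both sides. Rise straight up, then step aside for a last look.

Call:
send_rows(targets=[[0, 0, -1.5, 0, 0, 0, 0.24], [0, 0, -3.5, 0, 0, 0, 0.24], [0, 0, -6, 0, 0, 0, 0.24], [0, 0, -10, 0, 0, 0, 0.24], [0, 0, -14, 0, 0, 0, 0.24], [0, 0, -18, 0, 0, 0, 0.24], [-3, 0, -20, 0, 0, 0, 0.24], [-7, 0, -20, 0, 0, 0, 0.24], [-7, 0, -20, 0, 0, 0, 0.24], [-7, 0, -20, 0, 0, 0, 0.24]])

```text
time_s: 21.7
position: [623.5, 162.1, 218.1]
orientation: [[-0.021, -1.0, -0.001], [-1.0, 0.021, -0.0], [0.0, 0.001, -1.0]]
ft_force: [-0.3, -0.3, 0.1]
width: 0.76
```

```bash
python3 - <<'E'
from h import *
np.set_printoptions(precision=1,suppress=True)
s=bot.observe();print(s['time_s'],s['position'],s['ft_force'],s['width'])
save(bot.capture('wrist'),'w19.png',s=1.5)
for r in bot.mark_of('wrist','bobbin')[:2]: print('bobbin',round(r['p'],2),toworld('wrist',r['position'],s))
for r in bot.mark_of('wrist','drawer_handle')[:1]: print('handle',round(r['p'],2),toworld('wrist',r['position'],s))
save(bot.capture('side'),'s19.png',s=1.5)
for n in ['bobbin','bowl','mallet','glue','wax','drawer_handle']:
  for r in bot.mark_of('side',n)[:4]: print(n,round(r['p'],2),toworld('side',r['position']))
E
```

```text
21.7 [623.5 162.1 218.1] [-0.3 -0.3  0.1] 0.7601939848943889
bobbin 0.57 [621.8  93.9  28.4]
handle 0.83 [480.7  49.   96.6]
bobbin 0.87 [619.   91.4  24.9]
bowl 0.56 [448.3 405.6  -2.7]
mallet 0.72 [660.6 398.1   2.8]
glue 0.16 [619.9  94.5  23.2]
wax 0.88 [773.2  40.6 127.8]
drawer_handle 0.59 [484.5  53.   92.5]
```

View pics/w19.png

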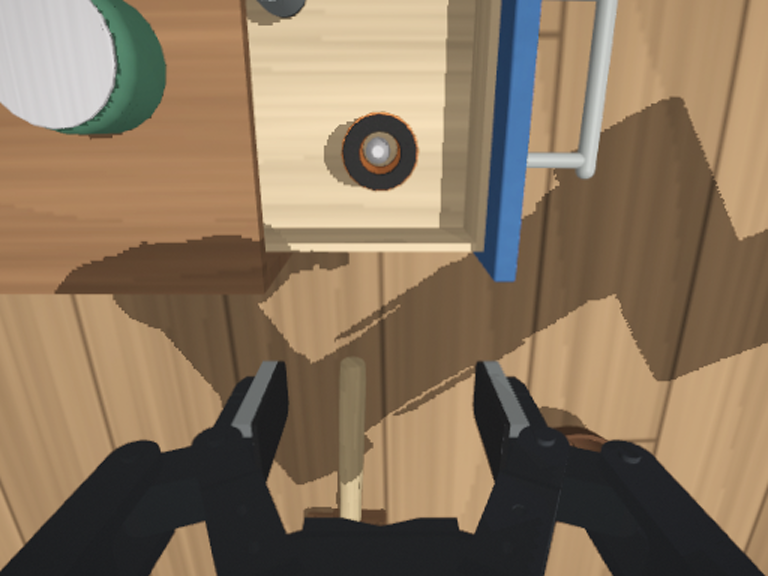

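View pics/s19.png

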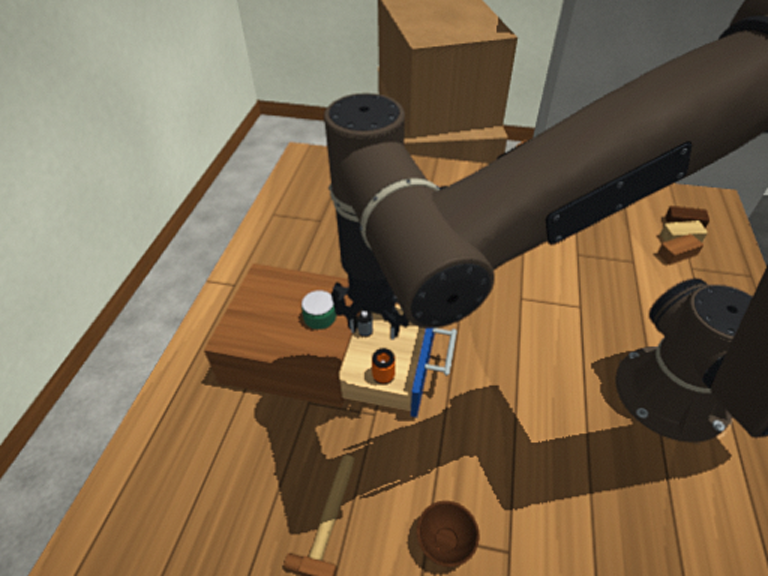

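```bash
python3 - <<'E'
from h import *
np.set_printoptions(precision=1,suppress=True)
s=bot.observe()
im=bot.capture('wrist'); print(s['position'])
save(im,'w20.png',(330,0,430,130),6)
print('spindle tip',atz('wrist',378/1.5,151/1.5,72,s)); print('ring',atz('wrist',380/1.5,151.5/1.5,92,s))
print('pred ring if on axis', 1.5*proj('wrist',[622.5,92.5,92],s))
for x in (485,490): print(x,[1.5*proj('wrist',[x+.0225*(y-49),y,91],s) for y in (60,90)])
E
```

```text
[623.9 160.9 218.4]
spindle tip [623.5  92.   72. ]
ring [622.1  91.3  92. ]
pred ring if on axis [379.5 153.4]
485 [array([595. ,  96.4]), array([588.5, 145.4])]
490 [array([587.2,  96.5]), array([581. , 145.5])]
```

View pics/w20.png

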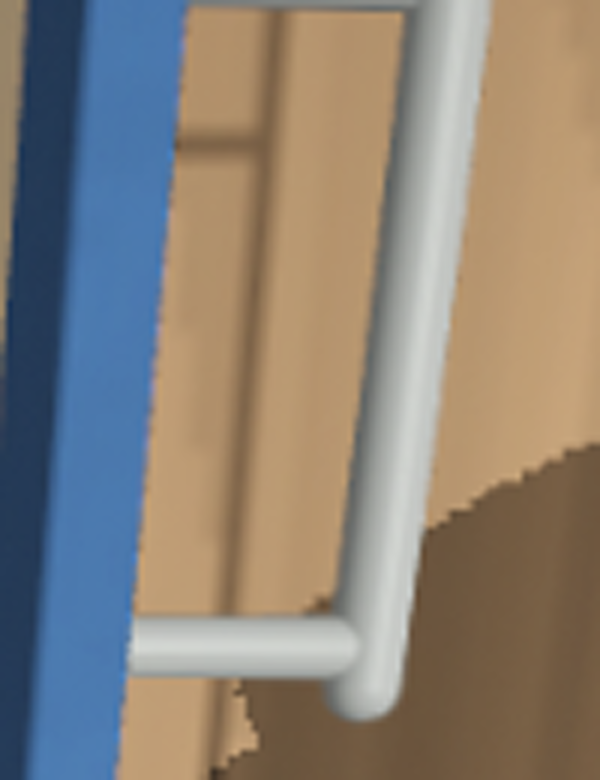

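Wrist view: the bobbin's ring at (380,152) surrounds the spindle tip at (378,151), and the bar measures x ≈ 484–485, so the drawer is still at the stop. Handing in.

```bash
python3 - <<'E'
from h import *
print(bot.hand_in())
E
```

```text
the job is handed in; nothing more can be done
None
```

The job is handed in at about 22 s of the 56 s allowed. The blue-fronted drawer is out at its stop and the orange bobbin nearest the base stands over the empty spindle on the drawer floor.

**Drawer:** I pulled it by the bar until the force jumped to about 29 N, with the handle at x ≈ 485 mm. A last wrist-camera measurement put the bar at x ≈ 484 mm, so it had not slipped back.

**Bobbin:** I lowered it slowly until the floor took 7.6 N, then eased off and opened the jaws only part way. The last wrist picture shows its ring around the spindle tip, level and centred to within about 2 mm. The networks put its underside at z ≈ 25–28 mm against a true 22 mm, which is roughly their error.

**Surroundings:**
- Bowl and mallet were found within a few millimetres of where they started, and the tin within about 5 mm on top of the chest. I saw no sign that any of them was touched.
- The glue bottle and the look-alike bobbins were hidden by the arm in the last side picture. I did not check them at the end, but the arm stayed clear of them.

**What went wrong:** the first grip on the handle closed above the bar. The real finger ends sit about 37–40 mm short of the stated TCP. I allowed for that in every later move.

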